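Third hand for the tea carousel's handle

TASK

Turn the round bamboo tea carousel by its brass post one click anticlockwise (seen from above), so that the blue sprung stop swings round to its next position. Then stand the loose wooden handle flat on the deck, centred against the near side of the stop, and push it straight back until the stop's front face is level with the two red marks, about half-way along its travel (a push of about 12 N), never driving the stop to its end. Finish while still gripping the handle and keeping up that steady push, so that I can put in the screws; leave the teapot, sugar pot and tea glass alone.

Things in the scene. Friction and masses are not known exactly. Their poses are not given: they have to be found in the camera images.
- carousel (a joint): turn of the carousel's deck on its foot, rad, anticlockwise from above positive. Two click positions: 0 (start) and 1.047 (60 degrees on, the next position), with hard ends 0.04 beyond them. A sprung ball resists leaving a click (about 5 N at the post over the first 0.1 rad); in between the deck turns freely and stays where it is left, and within 0.08 rad of a click it snaps in by itself.
- deck_center (a point): centre of the deck's top surface, 36 mm above the counter and on the turning axis. The deck is a pale bamboo disc of 250 mm diameter that turns with its axes: z up, x from the centre towards the stop and the post, y along the stop. After the click, x points away from the robot (within 0.3 rad of world x).
- post_top (a point): top of the upright brass post used to turn the carousel: round, 18 mm diameter, standing 71 mm above the deck, 98 mm from the turning axis along the deck's +x. Turns with the deck.
- stop (a joint): how far the sprung stop is pushed in along the deck's +x, m: 0 free, 0.020 at its end; the red marks are at 0.010. The push needed is 2 N plus 1 N for each mm.
- stop_face (a point): centre of the front face (looking to the deck's -x) of the blue stop bar, moving with it. Free, the face lies at deck x = +5 mm, this point 12 mm above the deck. The bar is 110 mm long along the deck's y, 10 mm thick, and its top is 23 mm above the deck. Behind it, at deck x = 46 to 60 mm and y = -47 to 47 mm, stand its two guide blocks, 22 mm high. Two red marks, 5 mm wide, are let into the deck just beyond the bar's ends, centred on the line deck x = 15 mm.
- stop_bar: the blue stop bar itself; its origin lies on the deck's surface 5 mm in front of the face (deck x = 0 while free); axes as the deck's.
- handle_center (a point): the loose wooden handle, 0.1 to 0.22 kg, standing on the counter: this point is at its middle, 33 mm above its underside. A base bar with a 3 mm felt pad beneath, 40 mm (its x) by 110 mm (its y) by 20 mm high in all, and on its middle an upright grip 16 mm (x) by 50 mm (y) that reaches from 20 to 66 mm above the underside. The same either way round; slides easily on the deck (friction about 0.2). A dark screw hole near each end of the bar.
- tea_glass: bystander: slim waisted tea glass, 54 mm across, 85 mm high; origin under its centre
- sugar_pot: bystander: round steel sugar pot with a lid lever, 78 mm across, 72 mm high; origin under its centre
- teapot: bystander: small white ceramic teapot, 110 mm across the body, 180 mm over spout and handle (along its y), 95 mm high; origin under its centre

How it is judged:
By the outcome, as a careful person would: the job done as asked, in the order asked, and still so for the second after the job is handed in, while the arm keeps its last pose, push and grip.
It also fails if it takes over 64 s, if anything falls off the work surface, if the arm or the gripper's body presses on something with over 40 N, if the wrist force passes 120 N, or if a joint passes its speed limit or range.

ROBOT

A 7-joint arm with a two-finger parallel gripper is mounted at the origin on the work surface. World frame = base frame: x ahead of the robot, y to its left, z up, the work surface at z = 0. Lengths are in m, angles in degrees, forces in N, time in s.
With the tool pointing down it reaches from about 0.425 to 0.925 m from the base axis. Payload 6.8 kg.
Tool frame: the origin (TCP) lies at the very end of the fingers, on their centre line; the grasp point (between the pads) lies 19 mm behind it; z points along the fingers, y is the direction in which the jaws open and shut (so a half turn about z gives the same grasp; the last joint's range is limited). The gripper opens to 88 mm and grips with 3 to 60 N. Pads are 20 mm wide; open, the fingers measure 115 mm over their backs; the gripper's body (75 mm by 178 mm) begins 61 mm behind the grasp point.
Start: joints at [59.066, 27.33, 1.283, 89.118, -0.659, 63.558, -4.761], TCP at [0.283, -0.613, 0.223] pointing down, gripper open.
Joint ranges: [-169.35, 169.35], [-19.33, 120.38], [-80.79, 83.38], [13.8, 139.57], [-78.32, 258.32], [9.67, 109.79], [-169.56, 169.56]. Speed limits (degrees/s): [136.94, 136.94, 180, 180, 180, 180, 180].

INTERFACE

Orientations are given as a 3x3 rotation matrix whose columns are the frame's x, y, z axes.
In Python, from plant import telemetry, snapshot, calibration, ticket gives the robot as it stands. The module is installed in compiled form; this text tells all that it offers.
- The arm moves only by the shell command python3 -m handwheel 'ROWS' [OPENING]. ROWS is JSON, a list of rows, each a list of 2 entries, a list of its own where there are three numbers: the shift along the tool's x, y, z in cm, then the turn about the tool's z in rad. In form: [[[tx, ty, tz], roll], ...]. A call has 1 to 10 rows; each row is the pose to reach, as a shift and turn from the pose measured when the call began, along the tool's axes at that moment; what a row does not reach only later rows make up. A row lasts 1/8 s, in which the tool goes at most 62.5 mm and 10.7 degrees, less where a joint would pass 70% of its speed; a pose out of reach is approached as far as the arm can. A call with a gripper value outside its range is refused whole. OPENING is the closure in counts, from 0 (fully open) to 255 (shut), set as the call begins (- or left out, the last holds). The fingers move at their own pace and stop on an object; the grip force is fixed at half the most. Time passes only in rows, so rows that repeat a pose let the fingers close. It gives the time, the measured TCP pose, the force and the opening at its end, in the units of the state.
- telemetry.read_state(): the state, without advancing time (a new reading comes with each control period).
- snapshot(name): name is "scene" or "side" or "wrist"; returns the picture (400x640x3 uint8, red, green, blue); there is no depth.
- calibration(name): a dict with "mtx" (3x3 intrinsics, pixels), "dist" ([k1, k2, p1, p2, k3] as OpenCV has them; the pictures are not rectified), "R" (3x3) and "t" (3): a world point X has camera coordinates R X + t. Camera axes: x right, y down, z forward; pixel columns grow to the right and rows downward; lengths in m; the calibration is good to about 2 mm. A picture is of the moment at which its call begins: read the wrist's pose just before it. calibration takes no time and is no camera call; for the wrist camera it gives the pose at the moment of the call.
- ticket.job_done(): hands the job in, once; it reports no verdict.
The state is a dict: "time_s": time; "joint_pos": joint angles; "dq": joint speeds; "joint_efforts": joint torques, N m; "tool_pos": TCP position; "ee_rot": TCP orientation; "force": force on the tool from outside, world axes, zero at the start; "wrist_torque": the same for the moment, N m; "gripper_width": finger opening in m.
Only numpy, scipy, OpenCV 4.12 (cv2) and the standard library are available. Lean on these libraries where they do the work, as an engineer would, in place of code of your own. Each camera call takes 0.05 s, during which the arm holds its last target.

## Working session

There is one attempt and no reset: what is moved stays moved. The work goes in short steps, Python scripts to look and compute and a shell command to move; the robot and the scene stay as the last step left them, time stands still between calls to the robot, and variables do not carry over. Pictures are saved under pics/ and viewed, and the job is handed in when it is done.

```bash
mkdir -p pics
cat > h.py <<'E'
import numpy as np,cv2
from plant import telemetry,snapshot,calibration,ticket
def snap(n,f):
    c=calibration(n); im=snapshot(n); cv2.imwrite('pics/'+f,cv2.cvtColor(np.asarray(im),cv2.COLOR_RGB2BGR)); 
    np.savez('pics/'+f+'.npz',**{k:np.array(v) for k,v in c.items()}); return im,c
def load(f): 
    return dict(np.load('pics/'+f+'.npz'))
def proj(c,X):
    X=np.atleast_2d(np.array(X,float)); r,_=cv2.Rodrigues(np.array(c['R'],float))
    return cv2.projectPoints(X,r,np.array(c['t'],float),np.array(c['mtx'],float),np.array(c['dist'],float))[0][:,0]
def ray(c,uv,z):
    u=cv2.undistortPoints(np.array([[uv]],float),np.array(c['mtx'],float),np.array(c['dist'],float))[0,0]
    R=np.array(c['R']);t=np.array(c['t']); d=R.T@np.array([u[0],u[1],1]); o=-R.T@t
    return o+d*(z-o[2])/d[2]
def st():
    s=telemetry.read_state(); 
    for k in ['time_s','tool_pos','ee_rot','force','gripper_width','joint_pos']: print(k,np.round(s[k],4).tolist())
    return s
E
python3 - <<'E'
from h import *
st()
for n in ['scene','side','wrist']:
    im,c=snap(n,n+'0.png'); print(n,(-np.array(c['R']).T@np.array(c['t'])).round(3))
E
```

```text
time_s 0.0
tool_pos [0.2822, -0.6125, 0.2217]
ee_rot [[0.9082, 0.4185, -0.0008], [0.4185, -0.9082, 0.0016], [-0.0001, -0.0018, -1.0]]
force [0.3193, -0.7106, -0.1292]
gripper_width 0.0874
joint_pos [59.068, 27.3746, 1.2795, 89.1763, -0.6603, 63.5578, -4.7604]
scene [ 1.037 -0.426  0.785]
side [0.401 0.474 0.782]
wrist [ 0.343 -0.586  0.384]
```

View pics/scene0.png

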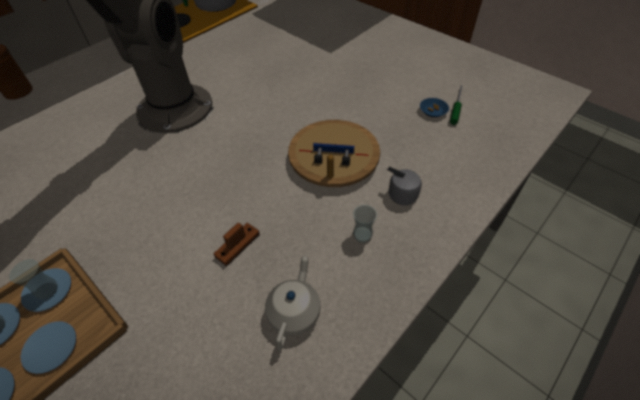

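View pics/side0.png

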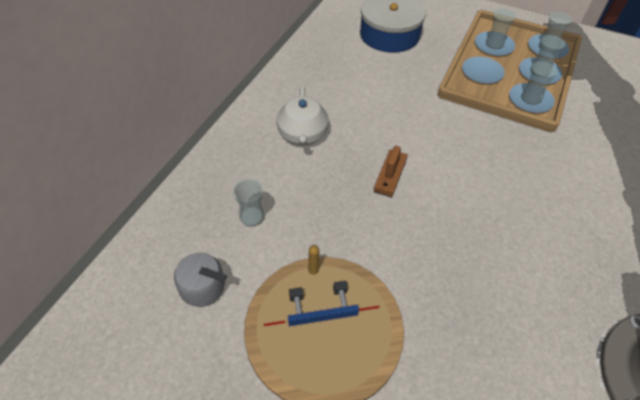

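View pics/wrist0.png

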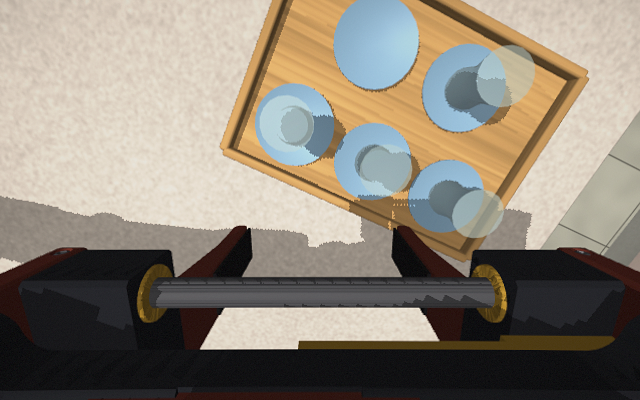

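Run:
```python
import cv2
a=cv2.imread('pics/side0.png')[230:400,160:410]; b=cv2.imread('pics/scene0.png')[110:250,205:430]
cv2.imwrite('pics/s0a.png',cv2.resize(a,None,fx=3.2,fy=3.2,interpolation=cv2.INTER_CUBIC))
cv2.imwrite('pics/s0b.png',cv2.resize(b,None,fx=3.5,fy=3.5,interpolation=cv2.INTER_CUBIC))
a=cv2.imread('pics/side0.png')[130:210,350:430]; b=cv2.imread('pics/scene0.png')[210:280,200:270]
import numpy as np
cv2.imwrite('pics/s0h.png',np.hstack([cv2.resize(a,(400,400)),cv2.resize(b,(400,400))]))
```

```text
(no output)
```

View pics/s0a.png

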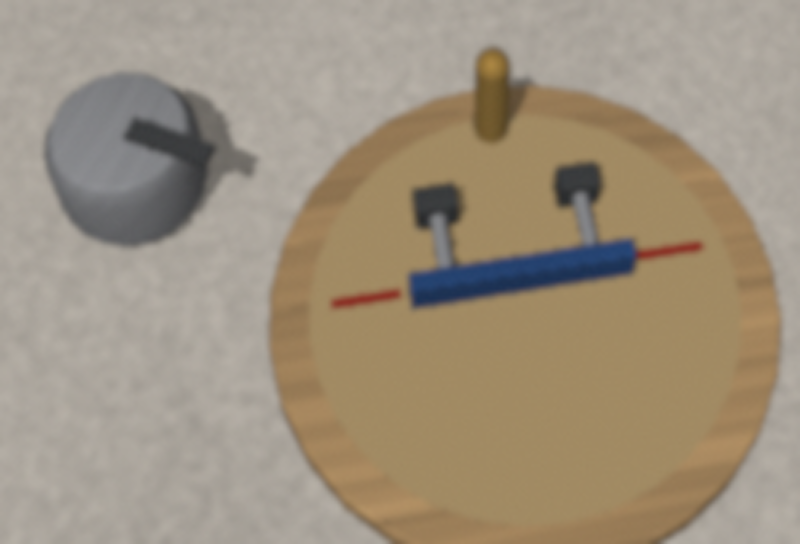

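View pics/s0b.png

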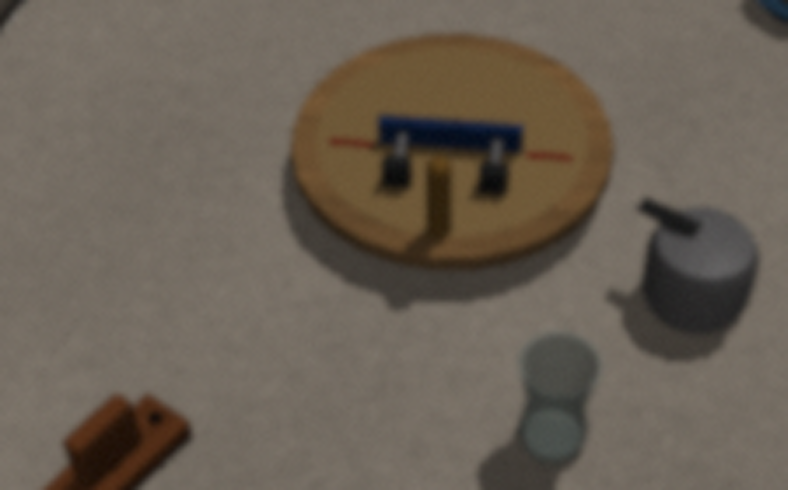

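View pics/s0h.png

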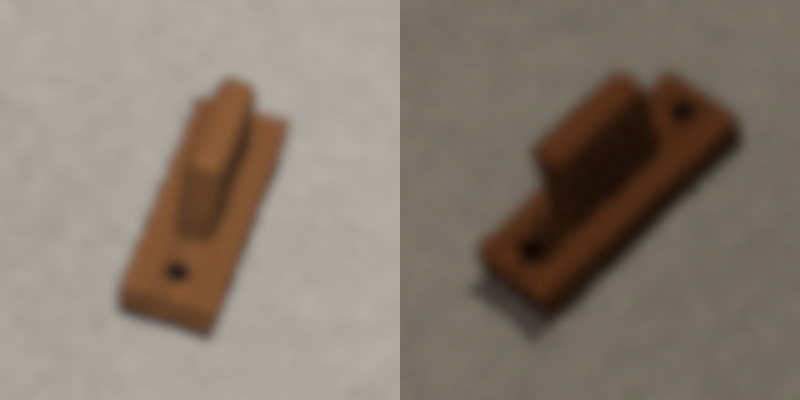

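```bash
cat > fit.py <<'E'
from h import *
from scipy.optimize import least_squares
cs,cc=load('side0.png'),load('scene0.png')
S=lambda u,v:(160+u/3.2-.34,230+v/3.2-.34)
C=lambda u,v:(205+u/3.5-.36,110+v/3.5-.36)
th=np.linspace(0,2*np.pi,361)
def f(p):
    x,y,a,L=p; R=np.array([[np.cos(a),-np.sin(a)],[np.sin(a),np.cos(a)]])
    W=lambda px,py,pz:[*(R@[px,py]+[x,y]),pz+.036]
    r=[]
    for c,T,m,post,ext in ((cs,S,[(332,303),(702,245)],(492,52),(270,779,86)),(cc,C,[(572,158),(330,142)],(438,160),(292,613,33))):
        # left mark in side: pick sign by projection order
        pm=proj(c,[W(.015,-L,0),W(.015,L,0)])
        mm=np.array([T(*q) for q in m]); mm=mm[np.argsort(mm[:,0])]; pm=pm[np.argsort(pm[:,0])]
        r+=list((pm-mm).ravel())
        pp=proj(c,[W(.098,0,.071)])[0]; r+=list(pp-T(*post))
        ci=proj(c,[[x+.125*np.cos(t),y+.125*np.sin(t),.036] for t in th])
        r+=[ci[:,0].min()-T(ext[0],0)[0],ci[:,0].max()-T(ext[1],0)[0],ci[:,1].min()-T(0,ext[2])[1]]
    return np.array(r)
p0=[*ray(cs,S(530,320),.036)[:2],-1,.09]
s=least_squares(f,p0,loss='soft_l1'); print(s.x,np.degrees(s.x[2])); print(f(s.x).round(1))
x,y,a,L=s.x
print('post',x+.098*np.cos(a),y+.098*np.sin(a)); b=a+np.pi/3
print('yaw after',np.degrees(b),'post after',x+.098*np.cos(b),y+.098*np.sin(b))
# handle: holes/grips
H=lambda u,v:(350+u/5-.4,130+v/5-.4)
G=lambda u,v:(200+(u-400)/400*70-.4,210+v/400*70-.4)
print('side hole',ray(cs,H(177,270),.02)); 
print('scene holes',ray(cc,G(534,249),.02),ray(cc,G(684,110),.02))
print('grip top side',ray(cs,H(203,160),.066),ray(cs,H(237,88),.066))
print('grip top scene',ray(cc,G(547,160),.066),ray(cc,G(627,78),.066))
for n,c,uv,z in [('glass side',cs,(248,186),.085),('glass scene',cc,C(560,365),.085),('sugar side',cs,S(120,132),.06),('sugar scene',cc,C(706,245),.06),('teapot',cs,(302,105),.095),('teapot',cc,(291,296),.095)]: print(n,ray(c,uv,z).round(3))
E
python3 fit.py
```

```text
[ 0.52489916  0.16298307 -0.94966365  0.09278692] -54.411719220230964
[-0.4 -0.2 -0.3 -0.2 -0.1  0.7 -1.3  0.7 -1.6 -0.3 -0.5 -0.5 -0.2 -0.3
 -0.3 -0.9  0.1 -0.9]
post 0.5819309113015605 0.08328752606157001
yaw after 5.588280779769029 post after 0.622433399067372 0.1725262423498509
side hole [ 0.54290096 -0.15990516  0.02      ]
scene holes [ 0.55047706 -0.24080254  0.02      ] [ 0.5445024  -0.15776636  0.02      ]
grip top side [ 0.54487328 -0.17730465  0.066     ] [ 0.54625303 -0.21897397  0.066     ]
grip top scene [ 0.55250824 -0.22386806  0.066     ] [ 0.54593544 -0.17875228  0.066     ]
glass side [0.747 0.008 0.085]
glass scene [0.746 0.014 0.085]
sugar side [0.743 0.181 0.06 ]
sugar scene [0.747 0.179 0.06 ]
teapot [ 0.752 -0.216  0.095]
teapot [ 0.766 -0.233  0.095]
```

```bash
cat > go.py <<'E'
from h import *
import sys
def rows(targets):
    "targets: (x,y,z,yaw_deg of tool y)"
    s=telemetry.read_state(); R=np.array(s['ee_rot']);p=np.array(s['tool_pos']); y0=np.degrees(np.arctan2(R[1,1],R[0,1]))
    print('t',s['time_s'],'p',p.round(4),'y0',round(y0,2),'F',np.round(s['force'],1),'w',round(s['gripper_width'],4),'Rz',R[:,2].round(4))
    out=[]
    for x,y,z,a in targets:
        d=R.T@(np.array([x,y,z])-p)*100; r=-np.radians((a-y0+180)%360-180)
        out.append([[round(v,2) for v in d],round(r,3)])
    for o in out: print(o)
if __name__=='__main__': rows(eval(sys.argv[1]))
E
python3 go.py '[(0.582,0.083,0.20,35.6)]'
```

```text
t 0.15 p [ 0.2823 -0.6127  0.222 ] y0 -65.26 F [-0.  -0.1  0.8] w 0.0874 Rz [-6.0e-04  1.1e-03 -1.0e+00]
[[np.float64(56.33), np.float64(-50.64), np.float64(2.26)], np.float64(-1.76)]
```

```bash
python3 -m handwheel '[[[4,-3.6,0],-0.1],[[8.5,-7.6,0],-0.25],[[13,-11.7,0],-0.4],[[17.5,-15.7,0],-0.55],[[22,-19.8,0.2],-0.7],[[26.5,-23.8,0.4],-0.85],[[31,-27.9,0.6],-1.0],[[35.5,-31.9,0.8],-1.15],[[40,-36,1],-1.3],[[44.5,-40,1.2],-1.4]]' 139; python3 go.py '[(0.582,0.083,0.15,35.6)]'
```

```text
time_s: 1.4
tool_pos: [0.5194, -0.0614, 0.2104]
ee_rot: [[-0.261, 0.965, -0.0], [0.965, 0.261, 0.001], [0.001, -0.0, -1.0]]
force: [0.4, 0.4, 0.0]
gripper_width: 0.04
t 1.4 p [ 0.5194 -0.0614  0.2104] y0 15.15 F [0.4 0.4 0. ] w 0.04 Rz [-5.e-04  9.e-04 -1.e+00]
[[np.float64(12.3), np.float64(9.82), np.float64(6.05)], np.float64(-0.357)]
```

```bash
python3 -m handwheel '[[[3,2.4,0.6],-0.09],[[6,4.9,1.8],-0.18],[[9,7.3,3.6],-0.27],[[11.5,9.2,5],-0.34],[[12.3,9.82,5.6],-0.357],[[12.3,9.82,5.6],-0.357],[[12.3,9.82,5.6],-0.357]]'
python3 - <<'E'
from h import *
im,c=snap('wrist','w1.png'); print(proj(c,[[.5819,.0833,.107],[.525,.163,.036]]))
E
```

```text
time_s: 2.28
tool_pos: [0.5821, 0.0813, 0.1549]
ee_rot: [[-0.58, 0.815, -0.0], [0.815, 0.58, -0.0], [0.0, -0.0, -1.0]]
force: [-0.2, 0.0, 0.2]
gripper_width: 0.04
[[323.5295466  216.15404461]
 [323.15225682  95.19508981]]
```

View pics/w1.png

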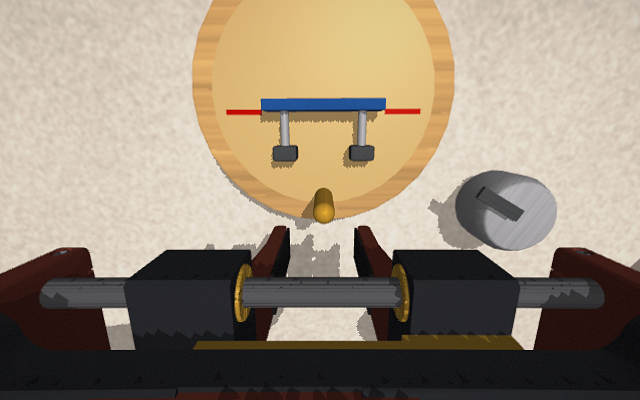

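```bash
python3 -m handwheel '[[[0.2,0.1,2.5],0],[[0.3,0.1,5],0],[[0.3,0.1,7],0],[[0.3,0.1,8.3],0],[[0.3,0.1,8.5],0],[[0.3,0.1,8.5],0]]'
python3 - <<'E'
from go import *
C=np.array([.525,.163]); a0=-54.4
T=[]
for d in [0,6,12,18,24,30,36,42,48,54]:
    a=np.radians(a0+d); r=np.array([np.cos(a),np.sin(a)]); t=np.array([-r[1],r[0]])
    p=C+.098*r+.011*t; T.append((*p,.07,a0+d+90))
rows(T)
E
```

```text
time_s: 3.08
tool_pos: [0.5817, 0.0844, 0.0705]
ee_rot: [[-0.58, 0.815, 0.001], [0.815, 0.58, 0.0], [-0.0, 0.001, -1.0]]
force: [0.2, 0.8, -0.4]
gripper_width: 0.0402
t 3.075 p [0.5817 0.0844 0.0705] y0 35.44 F [ 0.2  0.8 -0.4] w 0.0402 Rz [ 9.e-04  1.e-04 -1.e+00]
[[np.float64(-0.11), np.float64(1.07), np.float64(0.05)], np.float64(-0.003)]
[[np.float64(0.06), np.float64(2.09), np.float64(0.05)], np.float64(-0.107)]
[[np.float64(0.34), np.float64(3.08), np.float64(0.05)], np.float64(-0.212)]
[[np.float64(0.72), np.float64(4.04), np.float64(0.05)], np.float64(-0.317)]
[[np.float64(1.2), np.float64(4.96), np.float64(0.05)], np.float64(-0.422)]
[[np.float64(1.77), np.float64(5.82), np.float64(0.05)], np.float64(-0.526)]
[[np.float64(2.43), np.float64(6.61), np.float64(0.05)], np.float64(-0.631)]
[[np.float64(3.16), np.float64(7.34), np.float64(0.06)], np.float64(-0.736)]
[[np.float64(3.97), np.float64(7.98), np.float64(0.06)], np.float64(-0.84)]
[[np.float64(4.84), np.float64(8.53), np.float64(0.06)], np.float64(-0.945)]
```

```bash
python3 -m handwheel '[[[-0.1,0.6,0],0],[[-0.1,1.07,0],0],[[-0.02,1.6,0],-0.05],[[0.06,2.09,0],-0.107],[[0.2,2.6,0],-0.16],[[0.34,3.08,0],-0.212],[[0.53,3.56,0],-0.265],[[0.72,4.04,0],-0.317],[[0.96,4.5,0],-0.37],[[1.2,4.96,0],-0.422]]'
python3 - <<'E'
from go import *
C=np.array([.525,.163]); a0=-54.4
T=[]
for d in [27,30,33,36,39,42,45,48,51,54,57]:
    a=np.radians(a0+d); r=np.array([np.cos(a),np.sin(a)]); t=np.array([-r[1],r[0]])
    p=C+.098*r+.011*t; T.append((*p,.07,a0+d+90))
rows(T)
snap('side','side1.png')
E
```

```text
time_s: 4.32
tool_pos: [0.6155, 0.1231, 0.0708]
ee_rot: [[-0.864, 0.504, 0.001], [0.504, 0.864, 0.0], [-0.001, 0.001, -1.0]]
force: [-1.1, 0.4, -0.1]
gripper_width: 0.0396
t 4.325 p [0.6155 0.1231 0.0708] y0 59.71 F [-1.1  0.4 -0.1] w 0.0396 Rz [ 0.0012  0.     -1.    ]
[[np.float64(0.1), np.float64(0.47), np.float64(0.08)], np.float64(-0.05)]
[[np.float64(0.19), np.float64(0.98), np.float64(0.08)], np.float64(-0.103)]
[[np.float64(0.32), np.float64(1.48), np.float64(0.08)], np.float64(-0.155)]
[[np.float64(0.46), np.float64(1.97), np.float64(0.08)], np.float64(-0.207)]
[[np.float64(0.64), np.float64(2.46), np.float64(0.08)], np.float64(-0.26)]
[[np.float64(0.84), np.float64(2.93), np.float64(0.08)], np.float64(-0.312)]
[[np.float64(1.06), np.float64(3.4), np.float64(0.08)], np.float64(-0.365)]
[[np.float64(1.31), np.float64(3.85), np.float64(0.08)], np.float64(-0.417)]
[[np.float64(1.58), np.float64(4.29), np.float64(0.08)], np.float64(-0.469)]
[[np.float64(1.88), np.float64(4.71), np.float64(0.08)], np.float64(-0.522)]
[[np.float64(2.2), np.float64(5.12), np.float64(0.08)], np.float64(-0.574)]
```

View pics/side1.png

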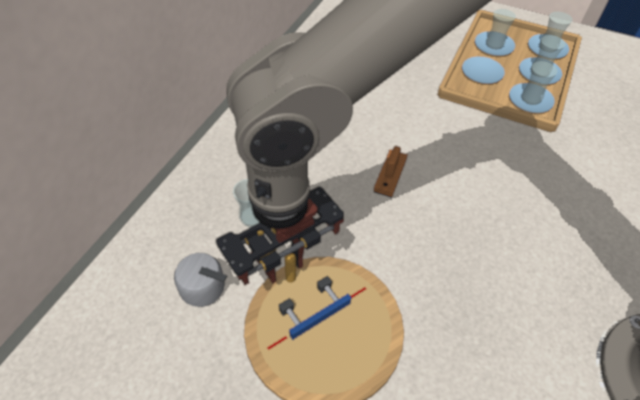

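```bash
python3 -m handwheel '[[[0.1,0.47,0],-0.05],[[0.19,0.98,0],-0.103],[[0.32,1.48,0],-0.155],[[0.46,1.97,0],-0.207],[[0.64,2.46,0],-0.26],[[0.84,2.93,0],-0.312],[[1.06,3.4,0],-0.365],[[1.31,3.85,0],-0.417],[[1.58,4.29,0],-0.469],[[1.88,4.71,0],-0.522]]';python3 -m handwheel '[[[0.03,0.1,0],-0.02],[[0.1,0.25,0],-0.035],[[0.1,0.25,0],-0.035],[[0.1,0.25,0],-0.035]]'
python3 - <<'E'
from go import *
snap('wrist','w2.png');snap('side','side2.png')
rows([])
E
```

```text
time_s: 5.62
tool_pos: [0.6224, 0.1655, 0.0705]
ee_rot: [[-1.0, 0.008, -0.003], [0.008, 1.0, -0.014], [0.003, -0.014, -1.0]]
force: [-6.2, -21.8, 13.2]
gripper_width: 0.0402
time_s: 6.12
tool_pos: [0.6221, 0.1644, 0.0704]
ee_rot: [[-1.0, -0.024, -0.004], [-0.024, 1.0, -0.018], [0.004, -0.018, -1.0]]
force: [-1.6, -8.5, 4.0]
gripper_width: 0.0398
t 6.225 p [0.6221 0.1644 0.0704] y0 91.37 F [-0.2 -7.6  3.1] w 0.0399 Rz [-0.0035 -0.0185 -0.9998]
```

View pics/w2.png

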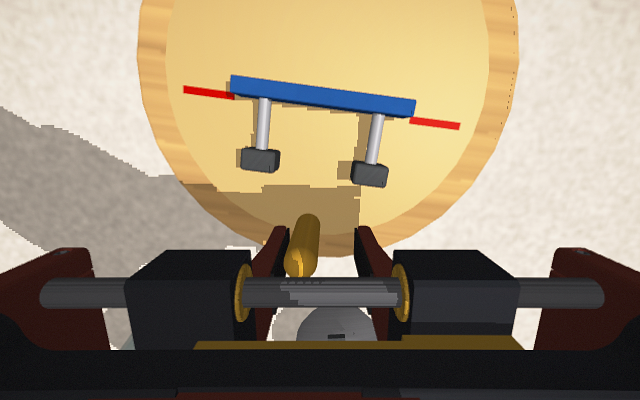

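View pics/side2.png

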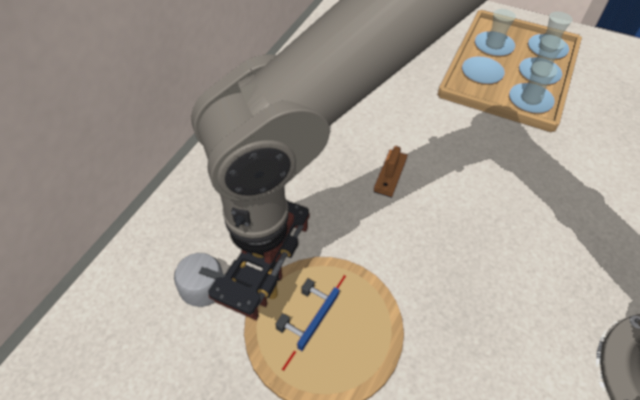

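```bash
python3 - <<'E'
from go import *
c=load('w2.png')
a=ray(c,(184,89),.036);b=ray(c,(460,126),.036);print(a,b,np.degrees(np.arctan2(*(b-a)[:2]*[-1,1])),(a+b)/2)
c=load('side2.png')
a=ray(c,(345,276),.036);b=ray(c,(284,370),.036);d=b-a; print(a,b,np.degrees(np.arctan2(-d[0],d[1])),(a+b)/2)
c=load('w1.png')
a=ray(c,(227,111.5),.036);b=ray(c,(420,110.5),.036);d=b-a;print(a,b,np.degrees(np.arctan2(-d[0],d[1])),(a+b)/2)
print(ray(c,(324,210),.107))
E
python3 -c "
import cv2
a=cv2.imread('pics/side2.png')[200:400,150:410];cv2.imwrite('pics/s2a.png',cv2.resize(a,None,fx=3,fy=3,interpolation=cv2.INTER_CUBIC))"
```

```text
[0.53003166 0.06949206 0.036     ] [0.54905108 0.25451777 0.036     ] -5.869011500923018 [0.53954137 0.16200491 0.036     ]
[0.52842863 0.07083556 0.036     ] [0.54634701 0.25325546 0.036     ] -5.609941510176182 [0.53738782 0.16204551 0.036     ]
[0.45854149 0.09737545 0.036     ] [0.60864688 0.20567943 0.036     ] -54.188815058679324 [0.53359419 0.15152744 0.036     ]
[0.57926682 0.08760615 0.107     ]
```

View pics/s2a.png

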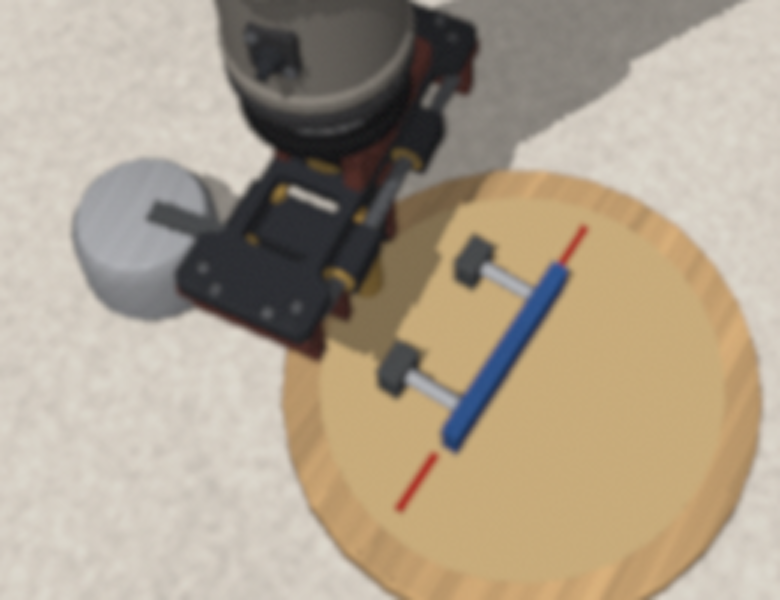

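Run:
```python
from go import *
s=st(); print(np.round(s['wrist_torque'],2))
snap('scene','scene2.png')
a=cv2.imread('pics/scene2.png')[60:240,260:460];cv2.imwrite('pics/sc2a.png',cv2.resize(a,None,fx=3.3,fy=3.3,interpolation=cv2.INTER_CUBIC))
```

```text
time_s 6.225
tool_pos [0.6221, 0.1644, 0.0704]
ee_rot [[-0.9997, -0.0239, -0.0035], [-0.0239, 0.9995, -0.0185], [0.004, -0.0184, -0.9998]]
force [-0.2309, -7.6235, 3.0623]
gripper_width 0.0399
joint_pos [8.3844, 40.9791, -42.0725, 97.8073, 33.5118, 55.12, 44.4161]
[-1.75 -0.01  0.  ]
```

View pics/sc2a.png

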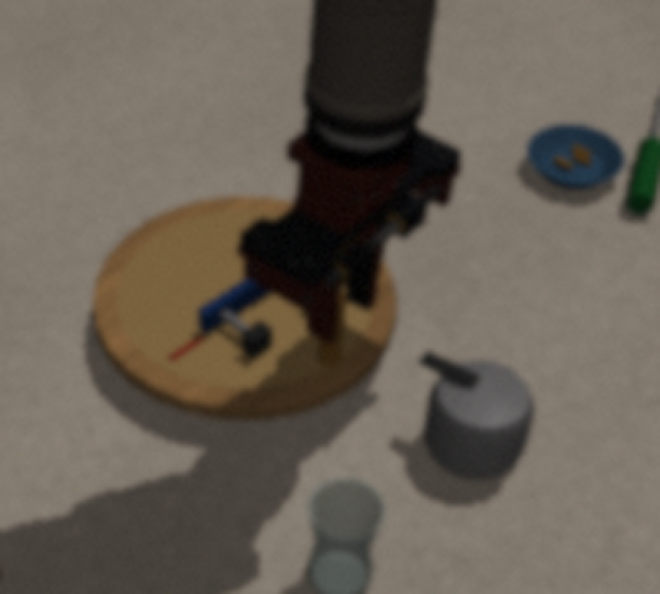

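```bash
python3 - <<'E'
from go import *
c=load('side1.png')
a=ray(c,(366,289),.036);b=ray(c,(268,348),.036);d=b-a; print(a,b,np.degrees(np.arctan2(-d[0],d[1])))
E
for i in 1 2; do python3 -m handwheel '[[[0,0.3,0],0],[[0,0.3,0],0],[[0,0.3,0],0],[[0,0.3,0],0]]'; done
```

```text
[0.48786977 0.07768275 0.036     ] [0.58357884 0.23457656 0.036     ] -31.384215393004407
time_s: 6.78
tool_pos: [0.6221, 0.1643, 0.0702]
ee_rot: [[-1.0, -0.021, -0.005], [-0.021, 1.0, -0.023], [0.005, -0.023, -1.0]]
force: [-2.5, -7.6, 4.5]
gripper_width: 0.04
time_s: 7.28
tool_pos: [0.6221, 0.1642, 0.0701]
ee_rot: [[-1.0, -0.019, -0.006], [-0.019, 0.999, -0.028], [0.006, -0.028, -1.0]]
force: [-2.8, -7.5, 4.5]
gripper_width: 0.0397
```

Run:
```python
from go import *
s=st(); print(np.round(s['wrist_torque'],2))
snap('wrist','w3.png'); snap('side','side3.png')
c=load('w2.png')
for uv in [(336,336),(336,306),(305,225),(290,270)]: print(uv,ray(c,uv,.072).round(3),ray(c,uv,.107).round(3))
c0=load('side0.png')
print('lever tip side0',ray(c0,(160+212/3.2,230+155/3.2),.07),'scene',ray(load('scene0.png'),(205+645/3.5,110+206/3.5),.07))
c2=load('side2.png'); print('lever tip side2',ray(c2,(150+215/3,200+228/3),.07), 'pot c side2',ray(c2,(150+143/3,200+215/3),.06))
a=cv2.imread('pics/w3.png')[180:360,220:420];cv2.imwrite('pics/w3a.png',cv2.resize(a,None,fx=3.3,fy=3.3,interpolation=cv2.INTER_CUBIC))
```

```text
time_s 7.275
tool_pos [0.6221, 0.1642, 0.0701]
ee_rot [[-0.9998, -0.0188, -0.0057], [-0.0186, 0.9994, -0.028], [0.0062, -0.0279, -0.9996]]
force [-2.7592, -7.5054, 4.4755]
gripper_width 0.0397
joint_pos [7.9084, 41.02, -41.7547, 97.6017, 33.6649, 55.5834, 43.8895]
[-1.66  0.35 -0.06]
(336, 336) [0.688 0.175 0.072] [0.659 0.173 0.107]
(336, 306) [0.665 0.174 0.072] [0.641 0.172 0.107]
(305, 225) [0.61  0.153 0.072] [0.598 0.156 0.107]
(290, 270) [0.641 0.144 0.072] [0.622 0.149 0.107]
lever tip side0 [0.68920573 0.17584712 0.07      ] scene [0.69910854 0.17210622 0.07      ]
lever tip side2 [0.69800881 0.17533086 0.07      ] pot c side2 [0.74103403 0.1814146  0.06      ]
```

View pics/w3a.png

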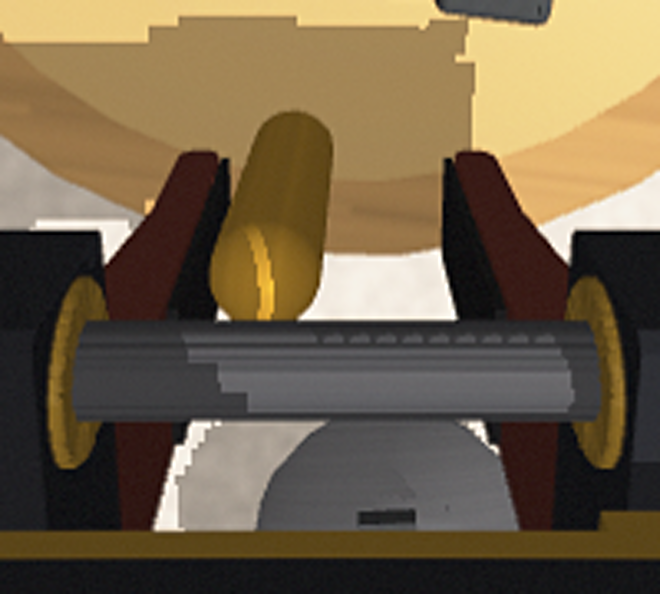

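```bash
python3 -m handwheel '[[[0,-0.3,0],0],[[0,-0.6,0],0],[[0,-0.6,0],0]]'
python3 - <<'E'
from go import *
st()
snap('wrist','w4.png'); snap('side','side4.png')
a=cv2.imread('pics/side4.png')[200:400,150:410];cv2.imwrite('pics/s4a.png',cv2.resize(a,None,fx=3,fy=3,interpolation=cv2.INTER_CUBIC))
E
```

```text
time_s: 7.75
tool_pos: [0.6224, 0.1586, 0.0704]
ee_rot: [[-1.0, -0.019, -0.005], [-0.019, 0.999, -0.027], [0.006, -0.027, -1.0]]
force: [-0.2, 0.0, -0.4]
gripper_width: 0.0399
time_s 7.75
tool_pos [0.6224, 0.1586, 0.0704]
ee_rot [[-0.9998, -0.0188, -0.0054], [-0.0186, 0.9995, -0.0272], [0.0059, -0.0271, -0.9996]]
force [-0.1635, 0.0103, -0.4081]
gripper_width 0.0399
joint_pos [8.4718, 40.8962, -41.782, 97.802, 33.6249, 55.4484, 44.3653]
```

View pics/w4.png

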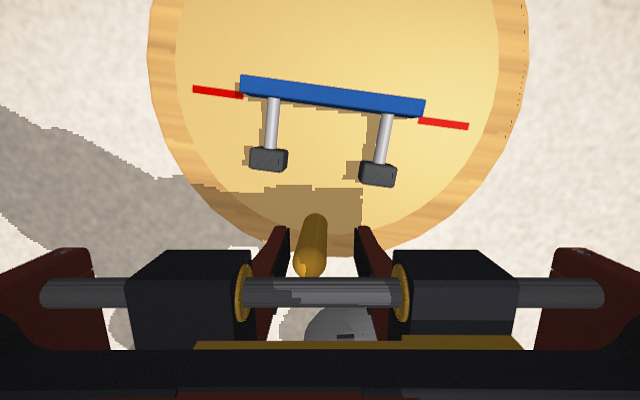

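View pics/s4a.png

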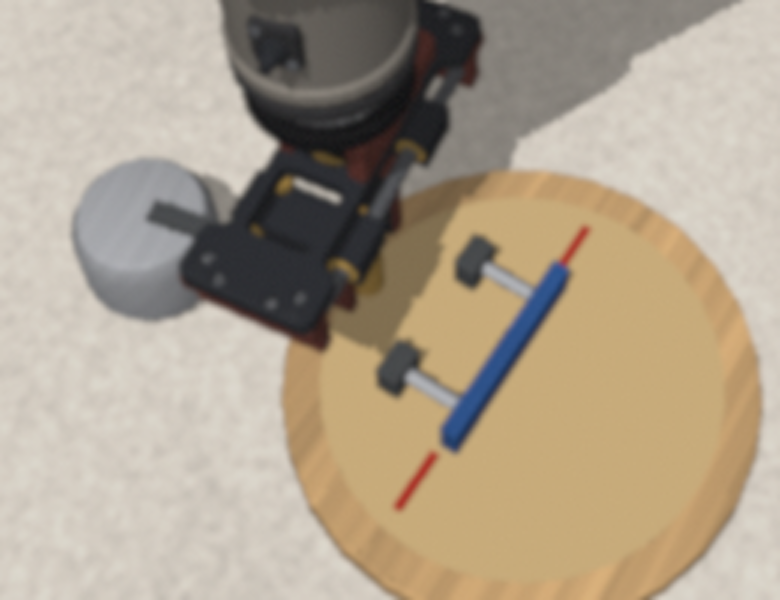

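```bash
python3 -m handwheel '[[[0,0.4,0],0],[[0,0.7,0],0],[[0,0.9,0],0],[[0,1.1,0],0],[[0,1.3,0],0],[[0,1.4,0],0],[[0,1.5,0],0],[[0,1.5,0],0]]'; python3 go.py '[]'
```

```text
time_s: 8.85
tool_pos: [0.6227, 0.1651, 0.0698]
ee_rot: [[-1.0, -0.014, -0.007], [-0.013, 0.999, -0.04], [0.008, -0.04, -0.999]]
force: [-1.4, -18.3, 9.7]
gripper_width: 0.0401
t 8.85 p [0.6227 0.1651 0.0698] y0 90.78 F [ -1.4 -18.3   9.7] w 0.0401 Rz [-0.0073 -0.0401 -0.9992]
```

Run:
```python
from go import *
snap('scene','scene5.png'); snap('wrist','w5.png')
a=cv2.imread('pics/scene5.png')[90:210,270:430].astype(float)
a=np.clip(255*(a/255)**.5,0,255).astype('uint8');cv2.imwrite('pics/sc5a.png',cv2.resize(a,None,fx=5,fy=5,interpolation=cv2.INTER_CUBIC))
a=cv2.imread('pics/w5.png')[150:350,200:440];cv2.imwrite('pics/w5a.png',cv2.resize(a,None,fx=3.2,fy=3,interpolation=cv2.INTER_CUBIC))
```

View pics/sc5a.png

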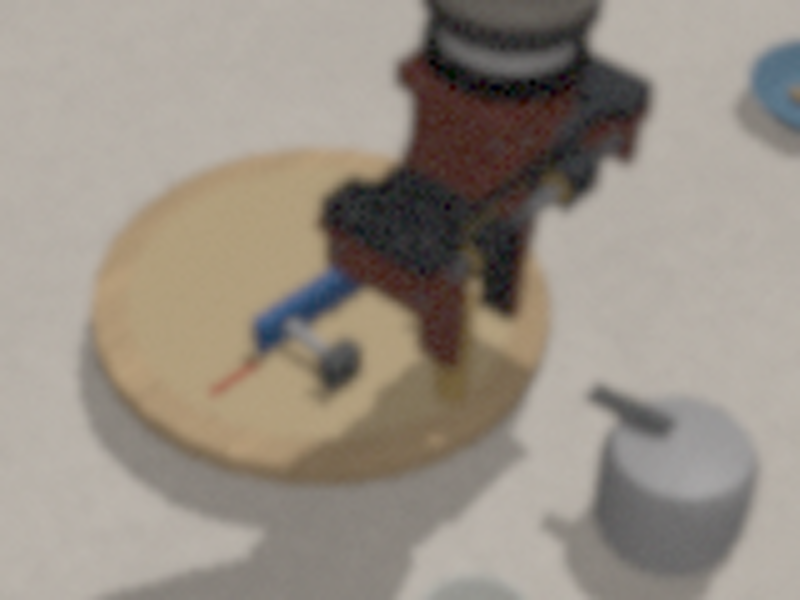

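View pics/w5a.png

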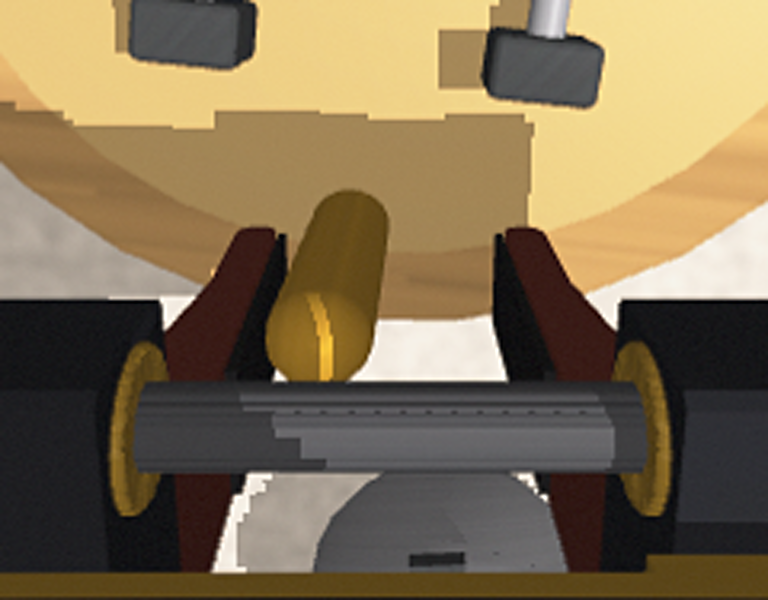

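```bash
python3 -m handwheel '[[[0,-0.6,0],0],[[0,-1.2,0],0],[[0,-1.8,0],0],[[0,-2.2,0],0],[[0,-2.5,0],0],[[0,-2.8,0],0],[[0,-3.1,0],0],[[0,-3.1,0],0]]'
python3 - <<'E'
from go import *
rows([])
snap('wrist','w6.png')
def yaw(f,p,q):
    c=load(f);a=ray(c,p,.036);b=ray(c,q,.036);d=b-a;print(np.degrees(np.arctan2(-d[0],d[1])),(a+b)/2)
E
```

```text
time_s: 9.95
tool_pos: [0.6232, 0.1337, 0.071]
ee_rot: [[-1.0, -0.013, -0.007], [-0.013, 0.999, -0.04], [0.008, -0.04, -0.999]]
force: [-0.5, -0.5, 0.3]
gripper_width: 0.0402
t 9.95 p [0.6232 0.1337 0.071 ] y0 90.76 F [-0.5 -0.5  0.3] w 0.0402 Rz [-0.0072 -0.0402 -0.9992]
```

View pics/w6.png

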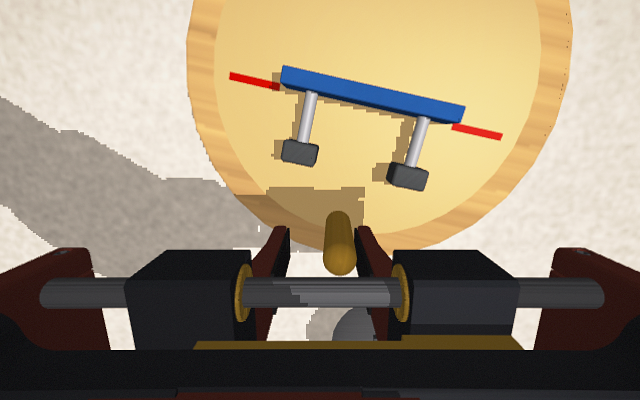

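Run:
```python
from go import *
c=load('side2.png')
for n,uv in [('cornerL',(150+180/3,200+280/3)),('cornerBot',(150+325/3,200+355/3)),('cornertop',(150+215/3,200+230/3)),('gfar',(150+475/3,200+45/3))]:
    print(n,[ray(c,uv,z).round(3)[:2] for z in (.10,.15,.2)])
c0,c1=load('side0.png'),load('scene0.png')
p0=c0['mtx']@np.c_[c0['R'],c0['t']];p1=c1['mtx']@np.c_[c1['R'],c1['t']]
def tri(a,b):
    u=[cv2.undistortPoints(np.array([[q]],float),c['mtx'],c['dist'],P=c['mtx'])[0,0] for q,c in((a,c0),(b,c1))]
    X=cv2.triangulatePoints(p0,p1,u[0],u[1]).ravel();return (X[:3]/X[3]).round(4)
print('lever tip',tri((160+213/3.2,230+158/3.2),(205+645/3.5,110+205/3.5)))
print('post top',tri((160+492/3.2-.3,230+55/3.2-.3),(205+438/3.5-.3,110+163/3.5-.3)))
def yaw(f,p,q):
    c=load(f);a=ray(c,p,.036);b=ray(c,q,.036);d=b-a;print(np.degrees(np.arctan2(-d[0],d[1])),(a+b)/2)
yaw('w6.png',(230,75),(502,137))
yaw('w4.png',(193,88.5),(468,127))
```

```text
cornerL [array([0.685, 0.22 ]), array([0.664, 0.239]), array([0.644, 0.257])]
cornerBot [array([0.602, 0.223]), array([0.587, 0.241]), array([0.572, 0.26 ])]
cornertop [array([0.685, 0.189]), array([0.664, 0.21 ]), array([0.643, 0.231])]
gfar [array([0.618, 0.027]), array([0.602, 0.06 ]), array([0.586, 0.093])]
lever tip [0.6925 0.1756 0.0637]
post top [0.5827 0.0824 0.1042]
-11.563355172124398 [0.53928472 0.16063624 0.036     ]
-6.536598440716169 [0.5398186  0.16158563 0.036     ]
```

```bash
python3 -m handwheel '[[[0,0.5,-0.8],0],[[0,1.0,-1.6],0],[[0,1.5,-1.6],0],[[0,2,-1.6],0],[[0,2.5,-1.6],0],[[0,2.9,-1.6],0],[[0,2.9,-1.6],0]]'; python3 -m handwheel '[[[0,0.3,0],-0.03],[[0,0.6,0],-0.06],[[0,0.6,0],-0.06]]'
```

```text
time_s: 10.88
tool_pos: [0.6229, 0.1636, 0.0857]
ee_rot: [[-1.0, -0.013, -0.007], [-0.013, 0.999, -0.04], [0.008, -0.04, -0.999]]
force: [0.4, -0.7, 0.6]
gripper_width: 0.04
time_s: 11.25
tool_pos: [0.6224, 0.1649, 0.0852]
ee_rot: [[-0.997, -0.072, -0.01], [-0.071, 0.996, -0.048], [0.013, -0.047, -0.999]]
force: [-2.9, -9.5, 7.1]
gripper_width: 0.0397
```

```bash
python3 -m handwheel '[[[0,-0.4,0],0],[[0,-0.8,-2.5],0],[[0,-0.9,-5],0],[[0,-3,-5],0],[[0,-5,-5],0],[[0,-5,-2],0],[[0,-5,0.5],0],[[0,-5,1.4],0],[[0,-5,1.4],0]]' 255;  python3 - <<'E'
from go import *
s=st(); snap('wrist','w7.png')
E
```

```text
time_s: 12.38
tool_pos: [0.6254, 0.1134, 0.0728]
ee_rot: [[-0.997, -0.071, -0.012], [-0.071, 0.996, -0.048], [0.015, -0.047, -0.999]]
force: [1.2, -1.0, -0.2]
gripper_width: 0.0006
time_s 12.375
tool_pos [0.6254, 0.1134, 0.0728]
ee_rot [[-0.9974, -0.0712, -0.0117], [-0.0706, 0.9963, -0.0481], [0.0151, -0.0472, -0.9988]]
force [1.1619, -0.9999, -0.236]
gripper_width 0.0006
joint_pos [12.0853, 40.4665, -41.9332, 98.2893, 34.2909, 56.4036, 50.2772]
```

View pics/w7.png

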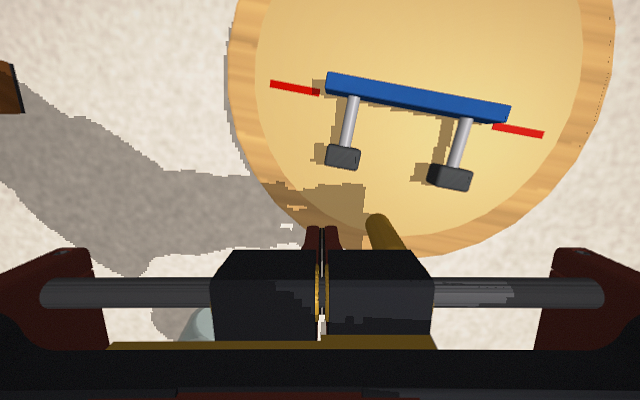

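```bash
python3 -m handwheel '[[[0,0.6,0.2],0],[[0,1.2,0.2],0],[[0,1.6,0.2],0],[[0,1.9,0.2],0],[[0,2.2,0.2],0],[[0,2.2,0.2],0]]';  python3 - <<'E'
from go import *
s=telemetry.read_state(); print(np.round(s['wrist_torque'],2));snap('wrist','w8.png')
E
```

```text
time_s: 13.18
tool_pos: [0.6248, 0.1336, 0.071]
ee_rot: [[-0.998, -0.07, -0.01], [-0.069, 0.996, -0.051], [0.014, -0.05, -0.999]]
force: [-0.7, -5.0, 4.6]
gripper_width: 0.0006
[-0.95  0.02  0.04]
```

View pics/w8.png

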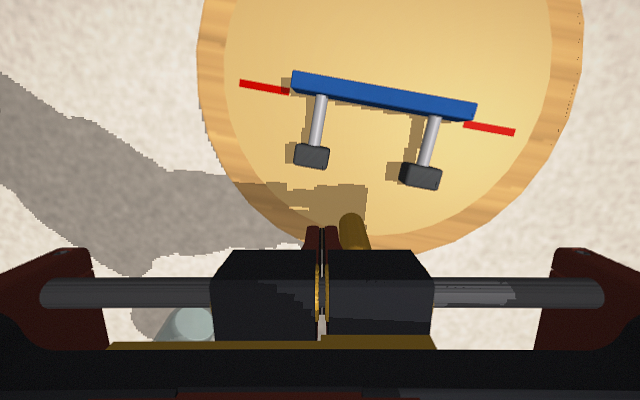

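```bash
cat > yaw.py <<'E'
from go import *
def yaw(f,off=None):
    c=load(f); im=cv2.imread('pics/'+f).astype(int); m=((im[...,2]>100)&(im[...,1]<60)&(im[...,0]<60))
    if 'w' not in f[:1]: m=((im[...,2]-im[...,1]>60)&(im[...,2]-im[...,0]>60))
    v,u=np.nonzero(m); 
    P=np.array([ray(c,(a,b),.036)[:2] for a,b in zip(u,v)])
    P=P[np.hypot(*(P-[.525,.163]).T)<.12]
    mu=P.mean(0); w,V=np.linalg.eigh(np.cov(P.T)); d=V[:,1]; d=d*np.sign(d[1]); 
    k=(P-mu)@d; mid=mu+d*(k.max()+k.min())/2; n=np.array([d[1],-d[0]])
    print(f,len(P),'yaw',np.degrees(np.arctan2(-d[0],d[1])).round(2),'mid',mid.round(4),'centre',(mid-.015*n).round(4),'L',(k.max()-k.min()).round(4))
if __name__=='__main__':
    for f in sys.argv[1:]: yaw(f)
E
python3 yaw.py w1.png w2.png w3.png w4.png w5.png w6.png w7.png w8.png
```

```text
w1.png 315 yaw -54.29 mid [0.5334 0.1511] centre [0.5246 0.1633] L 0.1845
w2.png 648 yaw -5.88 mid [0.5395 0.1615] centre [0.5246 0.163 ] L 0.185
w3.png 652 yaw -5.88 mid [0.5396 0.1616] centre [0.5247 0.1631] L 0.185
w4.png 657 yaw -6.39 mid [0.5395 0.1614] centre [0.5246 0.163 ] L 0.1852
w5.png 658 yaw -5.31 mid [0.5396 0.1616] centre [0.5246 0.163 ] L 0.1853
w6.png 683 yaw -11.46 mid [0.5393 0.1599] centre [0.5246 0.1628] L 0.1856
w7.png 688 yaw -6.4 mid [0.5394 0.1612] centre [0.5245 0.1629] L 0.1859
w8.png 686 yaw -6.04 mid [0.5395 0.1615] centre [0.5246 0.1631] L 0.186
```

```bash
python3 -m handwheel '[[[0,-0.6,0],0],[[0,-1,-3],0],[[0,-1,-7],0],[[1,-1,-12],0],[[3,0,-17],0],[[3,2,-20],0],[[3,3,-20],0],[[3,3,-20],0]]' ;  python3 - <<'E'
from go import *
s=st(); snap('wrist','w9.png');snap('side','side9.png')
E
python3 yaw.py w9.png
```

```text
time_s: 14.22
tool_pos: [0.5942, 0.1718, 0.2684]
ee_rot: [[-0.997, -0.071, -0.012], [-0.07, 0.996, -0.051], [0.015, -0.05, -0.999]]
force: [0.3, -0.6, -0.2]
gripper_width: 0.0002
time_s 14.225
tool_pos [0.5942, 0.1718, 0.2684]
ee_rot [[-0.9974, -0.0711, -0.0117], [-0.0704, 0.9962, -0.0512], [0.0153, -0.0503, -0.9986]]
force [0.2637, -0.6221, -0.2196]
gripper_width 0.0002
joint_pos [11.4939, 28.0945, -48.8506, 90.534, 23.8104, 73.8946, 52.4216]
w9.png 129 yaw -6.4 mid [0.5393 0.162 ] centre [0.5244 0.1637] L 0.1842
```

View pics/w9.png

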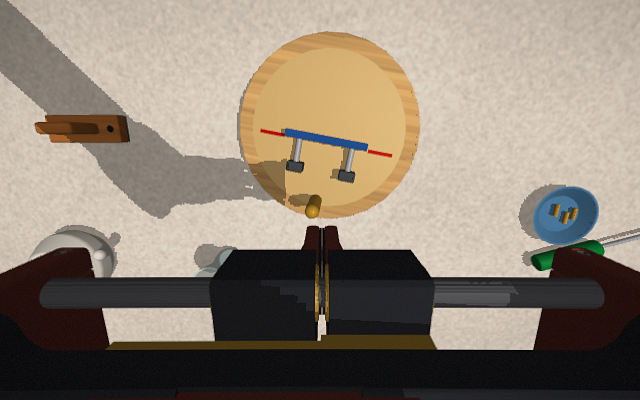

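View pics/side9.png

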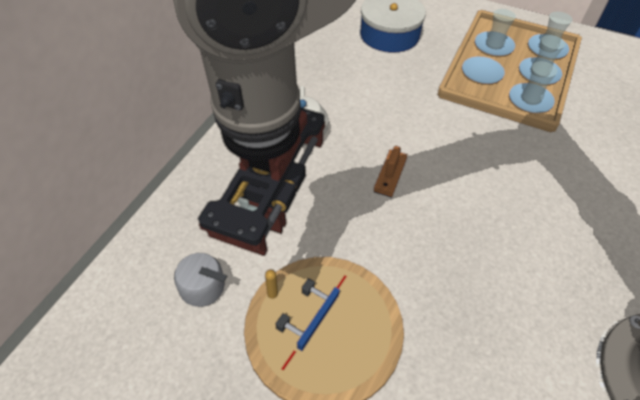

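```bash
python3 go.py '[(.622,.188,.2,94),(.622,.188,.072,94),(.622,.1746,.072,94),(.622,.168,.072,94)]'
```

```text
t 14.325 p [0.5945 0.1703 0.2678] y0 93.97 F [-0.5 -0.5 -0.7] w 0.0002 Rz [-0.0129 -0.0522 -0.9986]
[[np.float64(-2.98), np.float64(1.92), np.float64(6.64)], np.float64(-0.0)]
[[np.float64(-3.19), np.float64(2.58), np.float64(19.42)], np.float64(-0.0)]
[[np.float64(-3.1), np.float64(1.24), np.float64(19.49)], np.float64(-0.0)]
[[np.float64(-3.05), np.float64(0.58), np.float64(19.52)], np.float64(-0.0)]
```

```bash
python3 -m handwheel '[[[-1.5,1,3],0],[[-3,2,7],0],[[-3.1,2.2,12],0],[[-3.2,2.6,17],0],[[-3.2,2.6,19.4],0],[[-3.2,2.2,19.4],0],[[-3.1,1.6,19.4],0],[[-3.1,1,19.4],0],[[-3.1,0.6,19.4],0],[[-3.1,0.6,19.4],0]]'; python3 -c "
from h import *
snap('wrist','w10.png')"; python3 -m handwheel '[[[0,0.6,0],0],[[0,1.2,0],0],[[0,1.2,0],0]]'; python3 -c "
from h import *
snap('wrist','w11.png')"; python3 yaw.py w10.png w11.png
```

```text
time_s: 15.58
tool_pos: [0.6229, 0.1677, 0.0739]
ee_rot: [[-0.998, -0.068, -0.012], [-0.068, 0.996, -0.052], [0.015, -0.051, -0.999]]
force: [0.6, -0.3, 0.3]
gripper_width: -0.0
time_s: 16.0
tool_pos: [0.6215, 0.1814, 0.0731]
ee_rot: [[-0.997, -0.07, -0.012], [-0.07, 0.996, -0.052], [0.016, -0.051, -0.999]]
force: [0.0, -0.5, -0.0]
gripper_width: 0.0006
w10.png 641 yaw -8.76 mid [0.5394 0.1606] centre [0.5246 0.1629] L 0.1854
w11.png 637 yaw -8.75 mid [0.5395 0.1606] centre [0.5246 0.1629] L 0.1854
```

```bash
python3 -m handwheel '[[[0,0.2,-2.5],0],[[0,0,-5.3],0],[[0,-3,-5.3],0],[[0,-6,-5.3],0],[[0,-6.4,-3],0],[[0,-6.6,0],0],[[0,-6.6,0.4],0],[[0,-6.6,0.4],0]]'; python3 go.py '[(.6235,.127,.072,94)]'
```

```text
time_s: 17.05
tool_pos: [0.6258, 0.116, 0.072]
ee_rot: [[-0.997, -0.071, -0.013], [-0.07, 0.996, -0.051], [0.017, -0.05, -0.999]]
force: [-1.0, -0.6, 0.2]
gripper_width: 0.0007
t 17.05 p [0.6258 0.116  0.072 ] y0 94.08 F [-1.  -0.6  0.2] w 0.0007 Rz [-0.0133 -0.0513 -0.9986]
[[np.float64(0.15), np.float64(1.11), np.float64(-0.05)], np.float64(0.001)]
```

```bash
python3 -m handwheel '[[[0,0.7,0],0],[[0,1.3,0],0],[[0,1.6,0],0],[[0,1.9,0],0],[[0,2.2,0],0],[[0,2.5,0],0],[[0,2.7,0],0],[[0,2.8,0],0],[[0,2.8,0],0]]'; python3 -c "
from h import *
s=telemetry.read_state(); print(s['force'],s['wrist_torque'])
snap('wrist','w12.png')"; python3 yaw.py w12.png
```

```text
time_s: 18.18
tool_pos: [0.6251, 0.1344, 0.0717]
ee_rot: [[-0.998, -0.065, -0.014], [-0.063, 0.996, -0.065], [0.018, -0.064, -0.998]]
force: [-3.1, -20.7, 16.1]
gripper_width: 0.0006
[ -3.10429976 -20.6876702   16.08223216] [-3.99726344  0.64956553  0.10170604]
w12.png 698 yaw -5.69 mid [0.5395 0.1614] centre [0.5246 0.1629] L 0.1859
```

```bash
python3 -m handwheel '[[[0,0.5,0],0],[[0,0.9,0],0],[[0,1.2,0],0],[[0,1.4,0],0],[[0,1.5,0],0],[[0,1.5,0],0]]'; python3 -c "
from h import *
snap('wrist','w13.png')"; python3 yaw.py w13.png
```

```text
time_s: 18.98
tool_pos: [0.6251, 0.1343, 0.0718]
ee_rot: [[-0.998, -0.055, -0.017], [-0.053, 0.995, -0.086], [0.022, -0.085, -0.996]]
force: [-7.5, -30.4, 24.1]
gripper_width: 0.0004
w13.png 693 yaw -5.47 mid [0.5395 0.1616] centre [0.5246 0.163 ] L 0.186
```

```bash
python3 -m handwheel '[[[0,-0.6,0],0],[[0,-0.8,-2.5],0],[[0,0,-5.5],0],[[0,3,-5.5],0],[[0,5.6,-5.5],0],[[0,5.8,-2.5],0],[[0,5.8,-0.2],0],[[0,5.8,0],0],[[0,5.8,0],0]]'
python3 - <<'E'
from go import *
C=np.array([.5246,.163])
T=[]
for d in [-6,-10,-15,-20,-25,-30,-35,-40,-45,-50]:
    a=np.radians(d); r=np.array([np.cos(a),np.sin(a)]); t=np.array([-r[1],r[0]])
    p=C+.098*r+.019*t; T.append((*p,.072,d+90))
rows(T)
E
```

```text
time_s: 20.15
tool_pos: [0.6222, 0.1918, 0.0671]
ee_rot: [[-0.998, -0.054, -0.017], [-0.052, 0.995, -0.086], [0.022, -0.085, -0.996]]
force: [0.1, -0.1, 0.7]
gripper_width: 0.0002
t 20.15 p [0.6222 0.1918 0.0671] y0 93.11 F [ 0.1 -0.1  0.7] w 0.0002 Rz [-0.0173 -0.0861 -0.9961]
[[np.float64(-0.07), np.float64(-2.06), np.float64(-0.32)], np.float64(0.159)]
[[np.float64(-0.07), np.float64(-2.75), np.float64(-0.26)], np.float64(0.229)]
[[np.float64(0.0), np.float64(-3.62), np.float64(-0.18)], np.float64(0.316)]
[[np.float64(0.14), np.float64(-4.47), np.float64(-0.11)], np.float64(0.403)]
[[np.float64(0.36), np.float64(-5.31), np.float64(-0.03)], np.float64(0.491)]
[[np.float64(0.65), np.float64(-6.13), np.float64(0.05)], np.float64(0.578)]
[[np.float64(1.02), np.float64(-6.92), np.float64(0.12)], np.float64(0.665)]
[[np.float64(1.44), np.float64(-7.67), np.float64(0.19)], np.float64(0.752)]
[[np.float64(1.94), np.float64(-8.39), np.float64(0.27)], np.float64(0.84)]
[[np.float64(2.49), np.float64(-9.05), np.float64(0.34)], np.float64(0.927)]
```

```bash
python3 -m handwheel '[[[-0.07,-2.06,-0.3],0.14],[[-0.07,-2.75,-0.26],0.229],[[0,-3.62,-0.18],0.316],[[0.14,-4.47,-0.11],0.403],[[0.36,-5.31,-0.03],0.491],[[0.65,-6.13,0.05],0.578],[[1.02,-6.92,0.12],0.665],[[1.44,-7.67,0.19],0.752],[[1.94,-8.39,0.27],0.84],[[1.94,-8.39,0.27],0.84]]'
python3 - <<'E'
from go import *
snap('wrist','w14.png')
C=np.array([.5246,.163])
T=[]
for d in [-48,-51,-54,-57,-60,-63]:
    a=np.radians(d); r=np.array([np.cos(a),np.sin(a)]); t=np.array([-r[1],r[0]])
    p=C+.098*r+.019*t; T.append((*p,.072,d+90))
rows(T)
E
python3 yaw.py w14.png
```

```text
time_s: 21.4
tool_pos: [0.61, 0.1094, 0.0739]
ee_rot: [[-0.706, 0.708, -0.011], [0.706, 0.703, -0.081], [-0.05, -0.065, -0.997]]
force: [4.6, 3.5, -2.7]
gripper_width: -0.0001
t 21.45 p [0.61   0.1094 0.0739] y0 44.85 F [ 3.7  3.8 -3.7] w 0.0002 Rz [-0.0109 -0.0817 -0.9966]
[[np.float64(-0.05), np.float64(-0.85), np.float64(0.25)], np.float64(0.05)]
[[np.float64(-0.11), np.float64(-1.37), np.float64(0.29)], np.float64(0.102)]
[[np.float64(-0.14), np.float64(-1.89), np.float64(0.32)], np.float64(0.154)]
[[np.float64(-0.14), np.float64(-2.41), np.float64(0.36)], np.float64(0.207)]
[[np.float64(-0.12), np.float64(-2.93), np.float64(0.39)], np.float64(0.259)]
[[np.float64(-0.07), np.float64(-3.45), np.float64(0.42)], np.float64(0.311)]
w14.png 668 yaw -42.42 mid [0.5358 0.1528] centre [0.5247 0.1629] L 0.1856
```

```bash
python3 -m handwheel '[[[0,-0.4,0.2],0],[[0,-0.8,0.2],0],[[0,-1.2,0.2],0.05],[[0,-1.2,0.2],0.05]]'
python3 - <<'E'
from go import *
rows([])
snap('wrist','w15.png');snap('side','side15.png')
E
python3 yaw.py w15.png
```

```text
time_s: 21.95
tool_pos: [0.6064, 0.1056, 0.0752]
ee_rot: [[-0.671, 0.741, 0.0], [0.739, 0.669, -0.074], [-0.055, -0.049, -0.997]]
force: [5.3, 4.0, -1.8]
gripper_width: 0.0009
t 21.95 p [0.6064 0.1056 0.0752] y0 42.09 F [ 5.3  4.  -1.8] w 0.0009 Rz [ 0.     -0.0737 -0.9973]
w15.png 663 yaw -45.54 mid [0.5352 0.1521] centre [0.5247 0.1628] L 0.1856
```

View pics/w15.png

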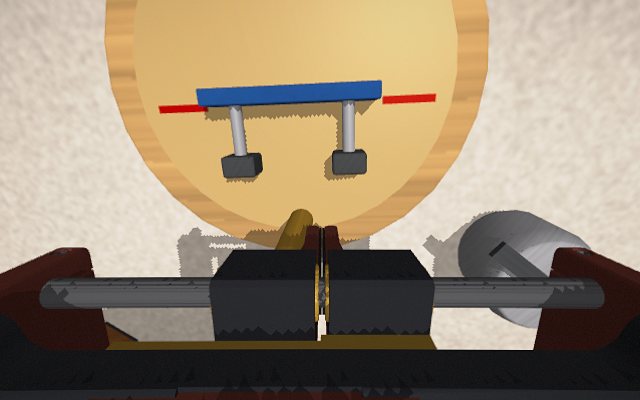

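View pics/side15.png

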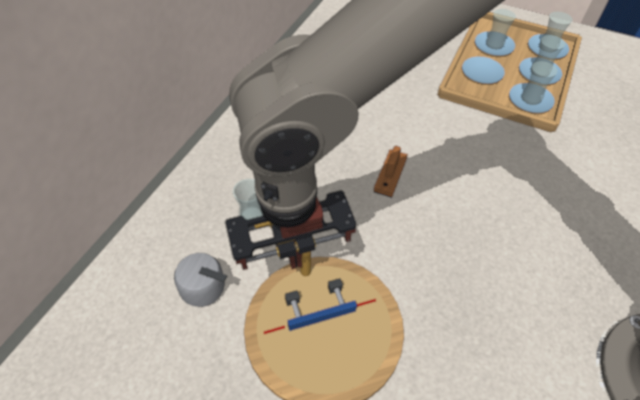

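```bash
python3 -m handwheel '[[[0,-0.5,0],0.03],[[-0.03,-1.0,0.1],0.07],[[-0.05,-1.3,0.1],0.1],[[-0.05,-1.3,0.1],0.1]]'
python3 - <<'E'
from go import *
rows([])
snap('wrist','w16.png')
E
python3 yaw.py w16.png
```

```text
time_s: 22.55
tool_pos: [0.596, 0.0947, 0.0753]
ee_rot: [[-0.593, 0.805, -0.002], [0.803, 0.591, -0.077], [-0.06, -0.047, -0.997]]
force: [3.3, 1.5, 1.3]
gripper_width: 0.0004
t 22.55 p [0.596  0.0947 0.0753] y0 36.29 F [3.3 1.5 1.3] w 0.0004 Rz [-0.0021 -0.0765 -0.9971]
w16.png 668 yaw -54.32 mid [0.5334 0.1506] centre [0.5247 0.1628] L 0.1857
```

```bash
python3 go.py '[(.590,.090,.125,35.7),(.5822,.083,.125,35.7),(.5822,.082,.068,35.7)]'
```

```text
t 22.6 p [0.596  0.0947 0.0753] y0 36.33 F [2.8 2.3 2.8] w 0.0005 Rz [-0.0024 -0.0767 -0.997 ]
[[np.float64(-0.32), np.float64(-1.0), np.float64(-4.92)], np.float64(0.011)]
[[np.float64(-0.42), np.float64(-2.04), np.float64(-4.86)], np.float64(0.011)]
[[np.float64(-0.16), np.float64(-1.83), np.float64(0.83)], np.float64(0.011)]
```

```bash
python3 -m handwheel '[[[0,0.4,-1],0],[[-0.2,0,-5],0],[[-0.4,-1.5,-5],0.01],[[-0.42,-2.04,-4.9],0.01],[[-0.42,-2.04,-4.9],0.01],[[-0.3,-1.95,-2],0.01],[[-0.16,-1.83,0.5],0.01],[[-0.16,-1.83,0.8],0.01],[[-0.16,-1.83,0.8],0.01]]' 139; python3 -m handwheel '[[[0,0,0],0],[[0,0,0],0],[[0,0,0],0],[[0,0,0],0]]' 255
python3 - <<'E'
from go import *
snap('wrist','w17.png')
s=telemetry.read_state(); p=np.array(s['tool_pos'])[:2]; C=np.array([.5246,.163]); v=p-C
rad=np.hypot(*v); a0=np.degrees(np.arctan2(v[1],v[0])); print(rad,a0); R=np.array(s['ee_rot']); y0=np.degrees(np.arctan2(R[1,1],R[0,1]))
T=[]
for d in range(5,60,5):
    a=np.radians(a0+d); T.append((*(C+rad*np.array([np.cos(a),np.sin(a)])),s['tool_pos'][2],y0+d))
rows(T)
E
python3 yaw.py w17.png
```

```text
time_s: 23.72
tool_pos: [0.5822, 0.0822, 0.0683]
ee_rot: [[-0.586, 0.811, -0.003], [0.808, 0.584, -0.077], [-0.06, -0.047, -0.997]]
force: [-0.2, 0.3, -0.3]
gripper_width: 0.04
time_s: 24.22
tool_pos: [0.5827, 0.0823, 0.069]
ee_rot: [[-0.586, 0.811, -0.002], [0.808, 0.584, -0.076], [-0.061, -0.046, -0.997]]
force: [-1.5, -0.8, 4.8]
gripper_width: 0.0179
0.09943859811070795 -54.27488997545165
t 24.275 p [0.5827 0.0823 0.0689] y0 35.76 F [-2.4 -0.8  6. ] w 0.0182 Rz [-0.0017 -0.0764 -0.9971]
[[np.float64(0.03), np.float64(0.87), np.float64(-0.04)], np.float64(-0.087)]
[[np.float64(0.14), np.float64(1.72), np.float64(-0.09)], np.float64(-0.175)]
[[np.float64(0.33), np.float64(2.57), np.float64(-0.14)], np.float64(-0.262)]
[[np.float64(0.59), np.float64(3.4), np.float64(-0.19)], np.float64(-0.349)]
[[np.float64(0.92), np.float64(4.2), np.float64(-0.25)], np.float64(-0.436)]
[[np.float64(1.31), np.float64(4.97), np.float64(-0.31)], np.float64(-0.524)]
[[np.float64(1.78), np.float64(5.7), np.float64(-0.37)], np.float64(-0.611)]
[[np.float64(2.3), np.float64(6.39), np.float64(-0.44)], np.float64(-0.698)]
[[np.float64(2.88), np.float64(7.03), np.float64(-0.5)], np.float64(-0.785)]
[[np.float64(3.52), np.float64(7.61), np.float64(-0.57)], np.float64(-0.873)]
[[np.float64(4.2), np.float64(8.14), np.float64(-0.63)], np.float64(-0.96)]
w17.png 750 yaw -54.13 mid [0.5335 0.1507] centre [0.5247 0.1629] L 0.1856
```

```bash
python3 -m handwheel '[[[0.02,0.43,0],-0.045],[[0.03,0.87,0],-0.087],[[0.14,1.72,-0.05],-0.175],[[0.33,2.57,-0.1],-0.262],[[0.59,3.4,-0.17],-0.349],[[0.92,4.2,-0.23],-0.436],[[1.31,4.97,-0.3],-0.524],[[1.78,5.7,-0.37],-0.611],[[2.3,6.39,-0.44],-0.698],[[2.3,6.39,-0.44],-0.698]]'
python3 - <<'E'
from go import *
snap('wrist','w18.png')
s=telemetry.read_state(); p=np.array(s['tool_pos'])[:2]; C=np.array([.5246,.163]); v=p-C
rad=np.hypot(*v); a0=np.degrees(np.arctan2(v[1],v[0])); print(rad,a0,s['wrist_torque']); R=np.array(s['ee_rot']); y0=np.degrees(np.arctan2(R[1,1],R[0,1]))
T=[]
for d in range(-12,9,3):
    a=np.radians(d); T.append((*(C+rad*np.array([np.cos(a),np.sin(a)])),s['tool_pos'][2],90+d))
rows(T)
E
python3 yaw.py w18.png
```

```text
time_s: 25.52
tool_pos: [0.6204, 0.1396, 0.0688]
ee_rot: [[-0.97, 0.244, -0.003], [0.244, 0.967, -0.075], [-0.016, -0.074, -0.997]]
force: [-2.4, -0.5, 2.7]
gripper_width: 0.0183
0.09862848392183375 -14.011246077169341 [0.94915292 0.50141811 0.03162705]
t 25.575 p [0.6203 0.1391 0.0688] y0 75.75 F [-3.8  0.3  2.8] w 0.0188 Rz [-0.003  -0.0757 -0.9971]
[[np.float64(0.01), np.float64(0.35), np.float64(-0.03)], np.float64(-0.039)]
[[np.float64(0.04), np.float64(0.86), np.float64(-0.06)], np.float64(-0.092)]
[[np.float64(0.1), np.float64(1.37), np.float64(-0.1)], np.float64(-0.144)]
[[np.float64(0.19), np.float64(1.88), np.float64(-0.14)], np.float64(-0.196)]
[[np.float64(0.3), np.float64(2.38), np.float64(-0.18)], np.float64(-0.249)]
[[np.float64(0.44), np.float64(2.88), np.float64(-0.22)], np.float64(-0.301)]
[[np.float64(0.61), np.float64(3.36), np.float64(-0.26)], np.float64(-0.354)]
w18.png 691 yaw -13.45 mid [0.5392 0.1594] centre [0.5246 0.1629] L 0.1855
```

```bash
python3 -m handwheel '[[[0.04,0.86,-0.06],-0.092],[[0.1,1.37,-0.1],-0.144],[[0.19,1.88,-0.14],-0.196],[[0.3,2.38,-0.18],-0.249],[[0.44,2.88,-0.22],-0.301],[[0.55,3.2,-0.25],-0.336],[[0.55,3.2,-0.25],-0.336]]'
python3 - <<'E'
from go import *
snap('wrist','w19.png')
s=telemetry.read_state(); print(s['wrist_torque'],np.round(s['joint_pos'],1)); rows([])
E
python3 yaw.py w19.png
```

```text
time_s: 26.45
tool_pos: [0.6222, 0.1717, 0.0687]
ee_rot: [[-0.996, -0.087, -0.004], [-0.087, 0.993, -0.076], [0.011, -0.075, -0.997]]
force: [-2.5, -0.9, 3.0]
gripper_width: 0.0185
[0.59048134 1.008765   0.19550026] [  5.7  41.7 -41.8  96.7  36.2  58.   44.6]
t 26.5 p [0.6222 0.1718 0.0686] y0 95.02 F [-3.3 -0.3  3.8] w 0.0185 Rz [-0.0041 -0.0755 -0.9971]
w19.png 673 yaw 5.4 mid [0.5396 0.1644] centre [0.5246 0.163 ] L 0.1854
```

```bash
python3 -m handwheel '[[[0,0,0],0],[[0,0,0],0],[[0,0,-2],0],[[0,0,-5],0],[[0,0,-9],0],[[0,0,-12],0]]' 110
python3 - <<'E'
from go import *
snap('wrist','w20.png'); snap('scene','sc20.png')
rows([(.535,-.03,.19,50),(.547,-.199,.19,4)])
E
python3 yaw.py w20.png
```

```text
time_s: 27.25
tool_pos: [0.6233, 0.1816, 0.1917]
ee_rot: [[-0.996, -0.087, -0.001], [-0.087, 0.993, -0.074], [0.008, -0.074, -0.997]]
force: [-0.3, -0.0, -0.3]
gripper_width: 0.0502
t 27.35 p [0.6247 0.1828 0.1936] y0 95.0 F [0.2 0.4 1.2] w 0.0497 Rz [ 0.0033 -0.0724 -0.9974]
[[np.float64(10.79), np.float64(-20.34), np.float64(1.87)], np.float64(0.785)]
[[np.float64(11.06), np.float64(-37.24), np.float64(3.1)], np.float64(1.588)]
w20.png 222 yaw 5.75 mid [0.5395 0.1645] centre [0.5246 0.163 ] L 0.1849
```

View pics/sc20.png

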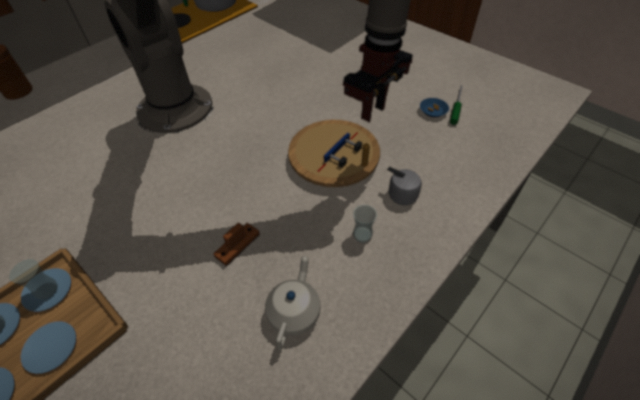

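View pics/w20.png

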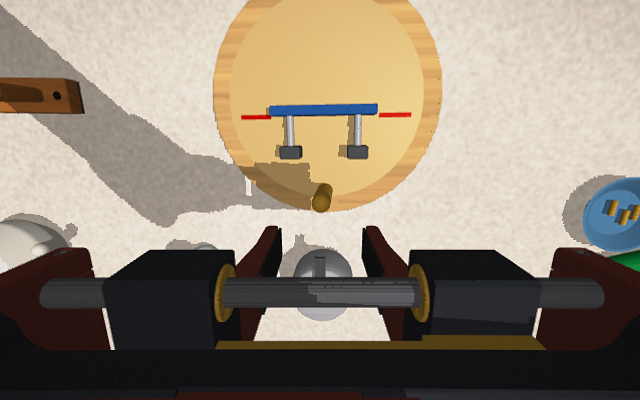

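```bash
python3 -m handwheel '[[[2,-3,0],0.12],[[4,-7,0],0.3],[[6,-11.5,0.5],0.48],[[8,-16,1],0.66],[[10,-20.5,1.4],0.84],[[11,-25,1.8],1.02],[[11,-29.5,2.2],1.2],[[11,-33.5,2.6],1.37],[[11.06,-36.5,2.9],1.52],[[11.06,-37.2,3],1.588]]'
python3 - <<'E'
from go import *
rows([]); snap('wrist','w21.png')
E
```

```text
time_s: 28.6
tool_pos: [0.5463, -0.2014, 0.1907]
ee_rot: [[-0.063, 0.998, 0.002], [0.995, 0.063, -0.073], [-0.073, -0.002, -0.997]]
force: [0.3, 0.0, -0.6]
gripper_width: 0.0496
t 28.6 p [ 0.5463 -0.2014  0.1907] y0 3.6 F [ 0.3  0.  -0.6] w 0.0496 Rz [ 0.0024 -0.0734 -0.9973]
```

View pics/w21.png

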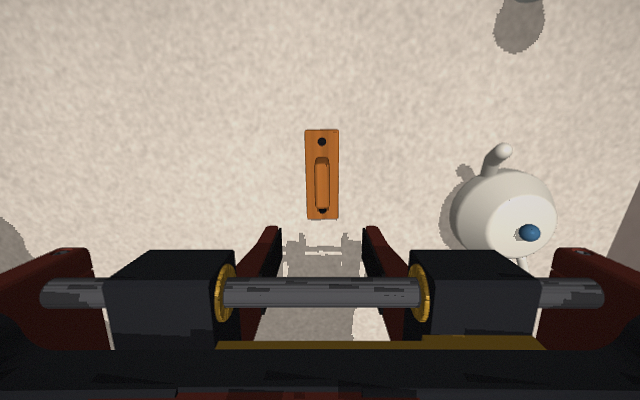

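Run:
```python
from go import *
c=load('w21.png')
P=[ray(c,u,.02)[:2] for u in [(305.5,129.5),(338.5,129.5),(307,219.5),(338.5,219.5)]]
for p in P: print(p.round(4))
print('len',np.linalg.norm(P[0]-P[2]),np.linalg.norm(P[1]-P[3]),np.linalg.norm(P[0]-P[1]),'c',np.mean(P,0))
d=(P[0]+P[1]-P[2]-P[3]); print(np.degrees(np.arctan2(-d[0],d[1])))
h=ray(c,(322,142),.02); print('hole',h)
g=[ray(c,u,.066)[:2] for u in [(322,156),(322,212)]];print('grip',g)
```

```text
[ 0.524  -0.1467]
[ 0.5615 -0.1443]
[ 0.5309 -0.2569]
[ 0.5707 -0.2543]
len 0.11039376775383303 0.11037809567375806 0.03760387650862833 c [ 0.54676935 -0.20053393]
4.199952616032815
hole [ 0.54363473 -0.15944876  0.02      ]
grip [array([ 0.54425264, -0.16831499]), array([ 0.54814928, -0.22845078])]
```

```bash
python3 go.py '[(.5467,-.2012,.09,4.2),(.5467,-.2015,.029,4.2)]'
```

```text
t 28.65 p [ 0.5464 -0.2012  0.1907] y0 3.52 F [ 1.  -1.1  0.5] w 0.0499 Rz [ 0.0025 -0.0732 -0.9973]
[[np.float64(0.74), np.float64(0.05), np.float64(10.04)], np.float64(-0.012)]
[[np.float64(1.15), np.float64(0.06), np.float64(16.13)], np.float64(-0.012)]
```

```bash
python3 -m handwheel '[[[0.3,0.03,4],-0.012],[[0.6,0.05,8.5],-0.012],[[0.9,0.05,12.5],-0.012],[[1.1,0.06,15.4],-0.012],[[1.15,0.06,16.1],-0.012],[[1.15,0.06,16.1],-0.012]]'; python3 -m handwheel '[[[0,0,0],0],[[0,0,0],0],[[0,0,0],0],[[0,0,0],0],[[0,0,0],0]]' 255; python3 go.py '[]'
```

```text
time_s: 29.4
tool_pos: [0.547, -0.2012, 0.0296]
ee_rot: [[-0.074, 0.997, 0.003], [0.995, 0.074, -0.073], [-0.073, -0.003, -0.997]]
force: [0.1, 0.9, 1.2]
gripper_width: 0.0497
time_s: 30.02
tool_pos: [0.5472, -0.2013, 0.03]
ee_rot: [[-0.074, 0.997, 0.003], [0.995, 0.074, -0.073], [-0.073, -0.002, -0.997]]
force: [-1.1, -0.4, 3.0]
gripper_width: 0.0159
t 30.025 p [ 0.5472 -0.2013  0.03  ] y0 4.26 F [-1.1 -0.4  3. ] w 0.0159 Rz [ 0.0031 -0.0734 -0.9973]
```

```bash
python3 go.py '[(.547,-.2,.14,4.26),(.5037,.16,.14,5.75),(.5037,.16,.085,5.75)]'
```

```text
t 30.025 p [ 0.5472 -0.2013  0.03  ] y0 4.26 F [-1.1 -0.4  3. ] w 0.0159 Rz [ 0.0031 -0.0734 -0.9973]
[[np.float64(-0.67), np.float64(-0.03), np.float64(-10.98)], np.float64(-0.0)]
[[np.float64(35.45), np.float64(-1.68), np.float64(-13.63)], np.float64(-0.026)]
[[np.float64(35.85), np.float64(-1.67), np.float64(-8.15)], np.float64(-0.026)]
```

```bash
python3 -m handwheel '[[[-0.1,0,-2],0],[[-0.4,0,-6],0],[[-0.6,0,-10.5],0],[[2,-0.1,-11.2],0],[[6,-0.3,-11.5],0],[[10.5,-0.5,-11.8],-0.01],[[15,-0.7,-12.1],-0.01],[[19.5,-0.9,-12.5],-0.02],[[24,-1.1,-12.8],-0.02],[[28,-1.3,-13],-0.026]]'; python3 go.py '[(.5037,.16,.14,5.75),(.5037,.16,.085,5.75)]'
```

```text
time_s: 31.28
tool_pos: [0.5127, 0.0875, 0.1403]
ee_rot: [[-0.101, 0.995, 0.004], [0.992, 0.101, -0.073], [-0.073, -0.003, -0.997]]
force: [1.4, 0.4, -0.5]
gripper_width: 0.0157
t 31.275 p [0.5127 0.0875 0.1403] y0 5.79 F [ 1.4  0.4 -0.5] w 0.0157 Rz [ 0.0041 -0.0731 -0.9973]
[[np.float64(7.28), np.float64(-0.17), np.float64(-0.5)], np.float64(0.001)]
[[np.float64(7.69), np.float64(-0.15), np.float64(4.99)], np.float64(0.001)]
```

```bash
python3 -m handwheel '[[[2,0,-0.2],0],[[4.5,-0.1,-0.3],0],[[6.8,-0.17,-0.5],0],[[7.3,-0.17,0.5],0],[[7.5,-0.16,2.5],0],[[7.65,-0.15,4.6],0],[[7.69,-0.15,5],0],[[7.69,-0.15,5],0]]'
python3 - <<'E'
from go import *
rows([]); snap('wrist','w22.png'); snap('side','side22.png')
a=cv2.imread('pics/side22.png')[240:400,220:420];cv2.imwrite('pics/s22a.png',cv2.resize(a,None,fx=3.5,fy=3.5,interpolation=cv2.INTER_CUBIC))
E
python3 yaw.py w22.png
```

```text
time_s: 32.28
tool_pos: [0.5035, 0.1592, 0.0843]
ee_rot: [[-0.1, 0.995, 0.003], [0.992, 0.1, -0.074], [-0.074, -0.004, -0.997]]
force: [-0.6, 1.2, -1.3]
gripper_width: 0.016
t 32.275 p [0.5035 0.1592 0.0843] y0 5.75 F [-0.6  1.2 -1.3] w 0.016 Rz [ 0.003  -0.0738 -0.9973]
w22.png 366 yaw -13.01 mid [0.5133 0.1638] centre [0.4987 0.1672] L 0.1894
```

View pics/w22.png

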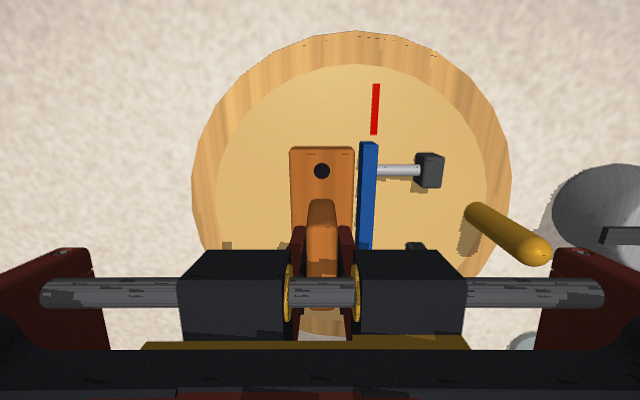

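View pics/s22a.png

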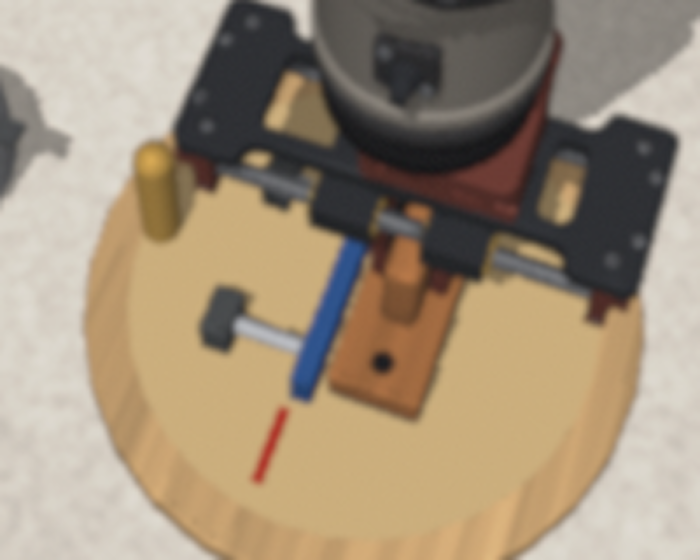

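```bash
cat > dk.py <<'E'
from go import *
def dk(p,psi=5.75,C=(.5246,.163)):
    a=np.radians(psi); v=np.array(p[:2])-C; return np.array([v[0]*np.cos(a)+v[1]*np.sin(a),-v[0]*np.sin(a)+v[1]*np.cos(a)])
E
python3 - <<'E'
from dk import *
c=load('w22.png')
z=.0843-.030+.02
for n,uv,zz in [('bar end L',(360.5,142),.059),('bar end R',(378,142),.059),('handle L',(289.5,149),z),('handle R',(354,148.5),z),('hole',(322,171),z),('mark end',(376,84),.036),('mark in',(374,134),.036)]:
    print(n,(dk(ray(c,uv,zz))*1000).round(1))
rows([(.5037,.159,.0655,5.75)])
E
```

```text
bar end L [ 3.3 56.3]
bar end R [14.5 56.3]
handle L [-40.6  53.8]
handle R [-2.4 54.1]
hole [-21.3  40.6]
mark end [15.1 92.3]
mark in [15.8 59.4]
t 32.375 p [0.5041 0.1599 0.0852] y0 5.77 F [ 0.4 -1.2 -0.9] w 0.0159 Rz [ 0.0048 -0.0729 -0.9973]
[[np.float64(0.06), np.float64(-0.05), np.float64(1.98)], np.float64(0.0)]
```

```bash
python3 -m handwheel '[[[0.2,-0.05,0.8],0],[[0.3,-0.05,1.5],0],[[0.3,-0.05,1.8],0],[[0.32,-0.05,1.95],0],[[0.32,-0.05,1.95],0]]'; python3 go.py '[]'
```

```text
time_s: 33.0
tool_pos: [0.5035, 0.1616, 0.066]
ee_rot: [[-0.1, 0.995, 0.005], [0.992, 0.101, -0.073], [-0.073, -0.002, -0.997]]
force: [-1.5, -1.2, 3.3]
gripper_width: 0.016
t 33.0 p [0.5035 0.1616 0.066 ] y0 5.77 F [-1.5 -1.2  3.3] w 0.016 Rz [ 0.0052 -0.0732 -0.9973]
```

```bash
python3 -m handwheel '[[[0,0.3,0],0],[[0,0.6,0],0],[[0,0.9,0],0],[[0,1.2,0],0],[[0,1.45,0],0],[[0,1.7,0],0],[[0,1.7,0],0]]'
python3 - <<'E'
from dk import *
rows([]); s=telemetry.read_state(); p=np.array(s['tool_pos']);print(dk(p)*1000)
snap('wrist','w23.png'); snap('side','side23.png')
a=cv2.imread('pics/side23.png')[240:400,220:420];cv2.imwrite('pics/s23a.png',cv2.resize(a,None,fx=3.5,fy=3.5,interpolation=cv2.INTER_CUBIC))
E
```

```text
time_s: 33.88
tool_pos: [0.5177, 0.1631, 0.0661]
ee_rot: [[-0.101, 0.995, 0.0], [0.992, 0.1, -0.075], [-0.075, -0.007, -0.997]]
force: [-10.7, -2.4, 13.6]
gripper_width: 0.0158
t 33.875 p [0.5177 0.1631 0.0661] y0 5.76 F [-10.7  -2.4  13.6] w 0.0158 Rz [ 1.000e-04 -7.540e-02 -9.972e-01]
[-6.88650256  0.8016914 ]
```

View pics/w23.png

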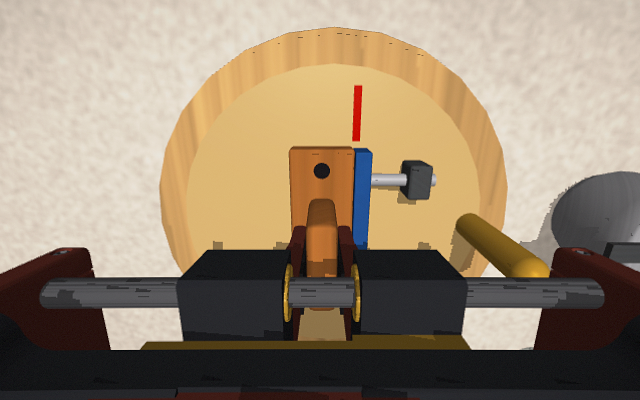

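View pics/s23a.png

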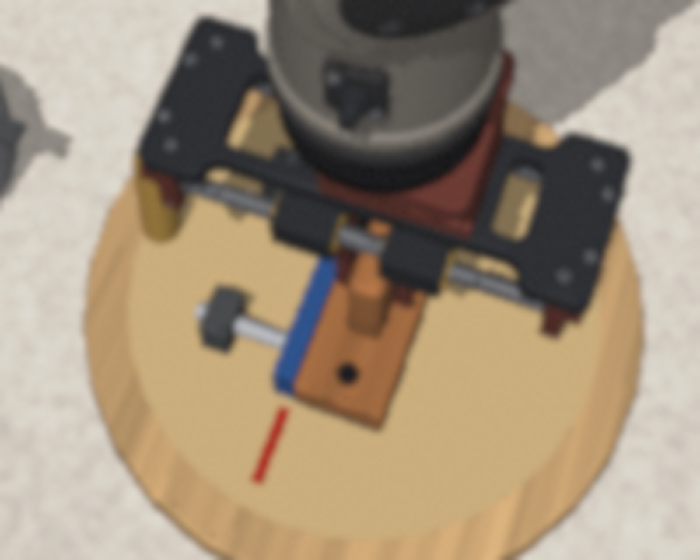

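```bash
cat > m.py <<'E'
from dk import *
def m(f,pts):
    c=load(f)
    for n,(uv,zz) in pts.items(): print(n,(dk(ray(c,uv,zz))*1000).round(1))
E
python3 - <<'E'
from m import *
a=cv2.imread('pics/w23.png')[70:270,270:450];cv2.imwrite('pics/w23a.png',cv2.resize(a,None,fx=4,fy=3,interpolation=cv2.INTER_CUBIC))
m('w23.png',{'barL':((354.5,150),.059),'barR':((372,150),.059),'hL':((289.5,149),.056),'hR':((353.5,148),.056),'mo':((358,86),.036),'mi':((356,140),.036),'hole':((322,171),.056)})
E
```

```text
barL [12.1 56.1]
barR [22.2 56.1]
hL [-26.1  56.2]
hR [11.8 56.9]
mo [15.2 92.2]
mi [15.3 59.5]
hole [-6.8 43. ]
```

View pics/w23a.png

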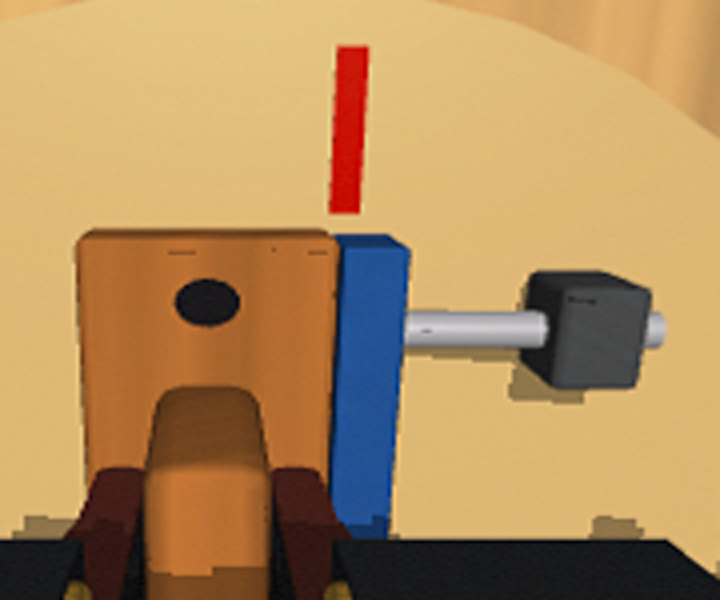

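```bash
python3 -m handwheel '[[[0,0.35,-0.08],0],[[0,0.45,-0.12],0],[[0,0.53,-0.12],0],[[0,0.53,-0.12],0],[[0,0.53,-0.12],0]]'
python3 - <<'E'
from m import *
rows([]); s=telemetry.read_state(); p=np.array(s['tool_pos']);print(dk(p)*1000)
snap('wrist','w24.png')
a=cv2.imread('pics/w24.png')[70:270,270:450];cv2.imwrite('pics/w24a.png',cv2.resize(a,None,fx=4,fy=3,interpolation=cv2.INTER_CUBIC))
E
```

```text
time_s: 34.6
tool_pos: [0.5186, 0.1632, 0.0663]
ee_rot: [[-0.101, 0.995, -0.008], [0.992, 0.101, -0.078], [-0.077, -0.015, -0.997]]
force: [-11.6, -1.7, 6.5]
gripper_width: 0.0158
t 34.6 p [0.5186 0.1632 0.0663] y0 5.77 F [-11.6  -1.7   6.5] w 0.0158 Rz [-0.0076 -0.0781 -0.9969]
[-5.92416963  0.77435948]
```

View pics/w24a.png

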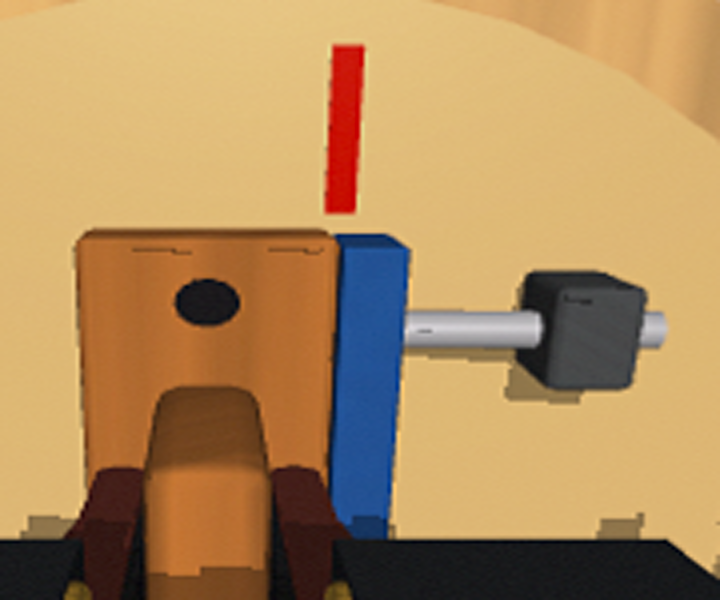

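Run:
```python
from m import *
im=cv2.imread('pics/w24.png').astype(int)
for f in ['w22.png','w23.png','w24.png']:
    im=cv2.imread('pics/'+f).astype(int); B=(im[...,0]-im[...,2]>60); B[:, :330]=0;B[:,400:]=0
    c=load(f)
    for v in [165,185,205,225]:
        u=np.nonzero(B[v])[0]; 
        if len(u): print(f,v,u.min(),u.max(),dk(ray(c,(u.min()-.5,v),.059))[0]*1000,dk(ray(c,(u.max()+.5,v),.059))[0]*1000)
    R=(im[...,2]>100)&(im[...,1]<60)&(im[...,0]<60); vv,uu=np.nonzero(R); P=np.array([dk(ray(c,(a,b),.036)) for a,b in zip(uu,vv)])*1000; print(' mark',P.mean(0), np.polyfit(P[:,1],P[:,0],1)[0])
```

```text
w22.png 165 362 376 4.681373215598805 14.541327655960279
w22.png 185 362 375 5.3191022616629 14.738614765066465
w22.png 205 361 373 5.2952961529448315 14.252796646737519
w22.png 225 360 372 5.2673248701160515 14.444669057791394
 mark [ 8.35762338 63.96956085] 0.45849599567557175
w23.png 165 355 371 12.40823047282988 22.450540677479896
w23.png 185 355 370 12.889119124725221 22.564393478331034
w23.png 205 354 368 12.771364921387567 22.061656724668833
w23.png 225 353 367 12.645581569628476 22.164984123642775
 mark [12.63367813 67.48069034] 0.21255564042375508
w24.png 165 355 371 13.32478492617768 23.351434524075138
w24.png 185 355 370 13.809426088020345 23.47069697383246
w24.png 205 354 368 13.696256812871932 22.97475668953373
w24.png 225 353 367 13.575248727721927 23.084057123705556
 mark [11.97995102 67.67373877] 0.295726770988983
```

```bash
python3 -m handwheel '[[[0,0.45,-0.1],0],[[0,0.55,-0.12],0],[[0,0.63,-0.12],0],[[0,0.63,-0.12],0],[[0,0.63,-0.12],0],[[0,0.63,-0.12],0],[[0,0.63,-0.12],0],[[0,0.63,-0.12],0]]'
cat > chk.py <<'E'
from m import *
f=sys.argv[1]
rows([]); s=telemetry.read_state(); p=np.array(s['tool_pos']);print(dk(p)*1000)
snap('wrist',f)
im=cv2.imread('pics/'+f).astype(int); B=(im[...,0]-im[...,2]>60); B[:, :330]=0;B[:,400:]=0
c=load(f);q=[]
for v in [165,175,185,195,205,215,225]:
    u=np.nonzero(B[v])[0]; q.append((dk(ray(c,(u.min()-.5,v),.059))[0]+dk(ray(c,(u.max()+.5,v),.059))[0])*500)
print('bar centre',np.mean(q),'stop',np.mean(q)-9.8)
E
python3 chk.py w25.png
```

```text
time_s: 35.65
tool_pos: [0.5201, 0.1633, 0.0664]
ee_rot: [[-0.102, 0.995, -0.016], [0.992, 0.1, -0.081], [-0.079, -0.024, -0.997]]
force: [-13.7, -2.0, 9.3]
gripper_width: 0.0159
t 35.65 p [0.5201 0.1633 0.0664] y0 5.77 F [-13.7  -2.    9.3] w 0.0159 Rz [-0.0163 -0.0812 -0.9966]
[-4.43593091  0.70674361]
bar centre 19.71886808700796 stop 9.918868087007958
```

```bash
python3 - <<'E'
from h import *
snap('side','side26.png'); snap('scene','sc26.png')
a=cv2.imread('pics/side26.png')[240:400,220:420];b=cv2.imread('pics/scene26.png') if 0 else cv2.imread('pics/sc26.png')[100:220,270:420]
b=np.clip(255*(b/255.)**.5,0,255).astype('uint8')
cv2.imwrite('pics/f26.png',np.hstack([cv2.resize(a,(400,320),interpolation=cv2.INTER_CUBIC),cv2.resize(b,(400,320),interpolation=cv2.INTER_CUBIC)]))
cv2.imwrite('pics/w25a.png',cv2.imread('pics/w25.png'))
E
python3 chk.py w27.png
```

```text
t 35.8 p [0.5201 0.1633 0.0664] y0 5.77 F [-14.1  -2.3   9. ] w 0.0159 Rz [-0.0163 -0.0812 -0.9966]
[-4.4432886   0.73905363]
bar centre 19.718830133731768 stop 9.918830133731767
```

View pics/f26.png

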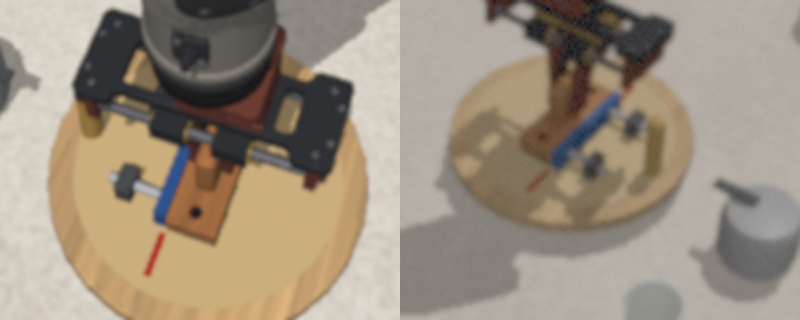

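View pics/w27.png

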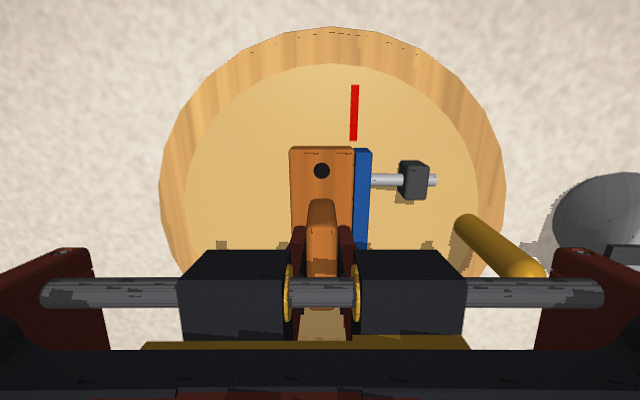

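View pics/sc26.png

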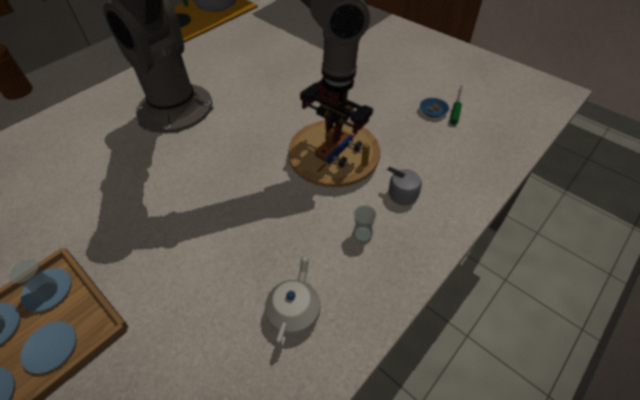

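```bash
python3 -c "
from plant import ticket; print(ticket.job_done())"
```

```text
the job is handed in; nothing more can be done
None
```

The carousel is turned one click anticlockwise and the handle is holding the stop level with the red marks. I handed the job in at about 35.9 s, with the arm still gripping and pushing.

**Carousel:** My first tries pushed the post with the side of the fingers. The deck stuck about 0.2 rad short of the click, even at 30 N sideways (about 39 N in all on the fingers). I never found out why. I turned it back to the start, gripped the post and carried it round its arc. It then clicked in at a measured yaw of +5.75°, against −54.3° at the start, so 60°.

**Handle:** It stands on the deck against the near side of the stop, centred to within about 1 mm.

**Last checks:**

| Check | Reading |
|---|---|
| Stop travel | about 9.9 mm of 20 mm, the same in two pictures 0.15 s apart |
| Push at the wrist | about 14 N along the push |
| Press down on the deck | about 9 N |
| Grip opening | 15.9 mm, still holding the handle |

**What disagreed:**
- **Push force:** The wrist reads about 2 N above the 12 N you asked for. I put that down to the handle's felt rubbing on the deck, because the stop's travel matches about 12 N.
- **Tool tilt:** The earlier pushes left the tool about 4.7° off vertical sideways, and the final push tipped it about 1° forwards. The handle looks flat in the pictures, but I didn't measure that separately, and its back edge could be up to about 1 mm off the deck.

The teapot, sugar pot and tea glass looked unmoved in the last scene picture.

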